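# Sort slide carriers into the caddy and lock the keeper

## Robot

A 6-joint arm with a two-finger parallel gripper is mounted at the origin on a cart in front of the work surface, level with it; the furniture and walls round the work are solid. World frame = base frame: x ahead of the robot, y to its left, z up, the work surface at z = 0. Lengths are in m, angles in rad, forces in N, time in s.
With the tool pointing down it reaches from about 0.35 to 0.85 m from the base axis. Payload 8.1 kg.
Tool frame: the origin (TCP) lies on the centre line of the jaws, within the pads' length; the fingertips stand robot.finger_overhang ahead of it and the grasp point (between the pads) lies 5 mm behind it (robot.finger_overhang is the distance from the TCP to the fingertips, in m); z points along the fingers, y is the direction in which the jaws open and shut (so a half turn about z gives the same grasp; the last joint's range is limited). The gripper opens to 93 mm and grips with 3 to 60 N. Pads are 15 mm wide; open, the fingers measure 128 mm over their backs; the gripper's body (75 mm by 188 mm) begins 65 mm behind the grasp point.
Start: joints at [-1.357, 0.13, 1.488, -0, 1.523, -0.085], TCP at [0.177, -0.573, 0.233] pointing down, gripper open.
Joint ranges: [-2.96, 2.96], [-0.89, 2.26], [0.02, 2.5], [-1.34, 4.48], [0, 2.73], [-2.66, 2.66]. Speed limits (rad/s): [2.39, 2.39, 2.79, 3.14, 3.14, 3.14].

## Interface

Orientations are given as a rotation vector (axis times angle).
In Python, from plant import robot gives the robot as it stands. The module is installed in compiled form; this text tells all that it offers.
- The arm moves only by the tool carry_out, never from a script. Its argument "commands" is a list that holds one entry, the list of rows, each a list of 4 numbers: the shift along the tool's x, y, z in cm, then the turn about the tool's z in degrees. In form: [[[tx, ty, tz, roll], ...]]. A call has 1 to 20 rows; each row shifts and turns the commanded pose from where the row before left it, along the tool's axes as they then stand; what a row does not reach is not made up. A row lasts 1/12 s, in which the tool goes at most 41.7 mm and 7.16 degrees, less where a joint would pass 70% of its speed; a pose out of reach is approached as far as the arm can. A call is refused whole if a number of a shift passes 4.17 or a number of a turn 7.16, either way. A call with a gripper value outside its range is refused whole. "claw" is the finger opening in cm, from 0 to 9.3, set as the call begins (left out, the last holds). The fingers move at their own pace and stop on an object; "grip_force" is the grip in N (left out, the last holds). Time passes only in rows, so rows that do not move let the fingers close. It gives the time, the measured TCP pose, the force and the opening at its end, in the units of the state.
- robot.read_state(): the state, without advancing time (a new reading comes with each control period).
- robot.read_camera(name): name is "side" or "top"; returns the picture (420x560x3 uint8, red, green, blue); there is no depth.
- robot.camera_params(name): a dict with "mtx" (3x3 intrinsics, pixels), "R" (3x3) and "t" (3): a world point X has camera coordinates R X + t. Camera axes: x right, y down, z forward; pixel columns grow to the right and rows downward; lengths in m; the calibration is good to about 2 mm. A picture is of the moment at which its call begins. camera_params takes no time and is no camera call.
- robot.close_job(): hands the job in, once; it reports no verdict.
The state is a dict: "t": time; "q": joint angles; "dq": joint speeds; "joint_torque": joint torques, N m; "tool_pos": TCP position; "orientation": TCP orientation; "force": force on the tool from outside, world axes, zero at the start; "wrist_torque": the same for the moment, N m; "opening": finger opening in m.
Only numpy, scipy, OpenCV 4.12 (cv2) and the standard library are available. Lean on these libraries where they do the work, as an engineer would, in place of code of your own. Each camera call takes 0.05 s, during which the arm holds its last target.

## Task

Pack the blue slide carriers lying on the table into the grey caddy: stack the long ones flat in the long bay and the short ones flat in the short bay, in line with their bays, and push each stack until all its ends are flush against the back wall. Only then take the orange-handled key from its stand, put its T-head down through the slot of the tower until its bar rests on the tower, and turn it a quarter turn so that it locks with the bar across both stacks. Let go of everything and leave the bench timer and marker alone.

Things in the scene. Friction and masses are not known exactly. Their poses are not given: they have to be found in the camera images.
- long_a: slide carrier, long: a flat blue plate 100 mm long (its own x), 40 mm wide (y), 10 mm thick, about 70 g, with a white inlay flush in its top; origin at the centre of its underside, z up; starts lying flat on the table; may be absent (None from the start)
- long_b: slide carrier, long: a flat blue plate 100 mm long (its own x), 40 mm wide (y), 10 mm thick, about 70 g, with a white inlay flush in its top; origin at the centre of its underside, z up; starts lying flat on the table; may be absent (None from the start)
- long_c: slide carrier, long: a flat blue plate 100 mm long (its own x), 40 mm wide (y), 10 mm thick, about 70 g, with a white inlay flush in its top; origin at the centre of its underside, z up; starts lying flat on the table; may be absent (None from the start)
- short_a: slide carrier, short: a flat blue plate 75 mm long (its own x), 40 mm wide (y), 10 mm thick, about 55 g, with a white inlay flush in its top; origin at the centre of its underside, z up; starts lying flat on the table; may be absent (None from the start)
- short_b: slide carrier, short: a flat blue plate 75 mm long (its own x), 40 mm wide (y), 10 mm thick, about 55 g, with a white inlay flush in its top; origin at the centre of its underside, z up; starts lying flat on the table; may be absent (None from the start)
- caddy: fixed grey caddy; origin on the table under its tower's axis, x to its back wall (away from the robot), y left, z up. Deck 8 mm high, x -65..62, y -105..105 mm. Back wall: front face at x 50, top at z 38 mm, whole width. Tower 50 x 50 mm, top at z 44 mm. Long bay at y 70, short bay at y -70 mm (white strips along x), open to the front (-x)
- long_home (a point): point on the deck (z 8 mm) of the long bay, left of the tower, where the centre of a long carrier lies when its end touches the back wall (caddy x 0, y 70 mm); axes as the caddy's. Thin corner posts 30 mm tall guide the stack, 50 mm apart across the bay, at caddy x -45..-33 and 28..50 mm; the middle is open for fingers. Up to 3 carriers high
- short_home (a point): the same for the short bay, right of the tower, and a short carrier (caddy x 12.5, y -70 mm); corner posts 50 mm apart at caddy x -28..-16 and 28..50 mm
- slot (a point): centre of the slot on the tower's top face (z 44 mm), axes as the caddy's. Slot 37 mm along caddy x, 16 mm along y, widened to 22 x 22 mm in the middle, through a top plate 8 mm thick; below is a hollow 40 x 40 mm, 28 mm deep, in which the T-head can turn either way. Seated, the key's origin is here
- key: upright keeper key, 120 g; origin on its axis at the underside of its steel bar, z up. Bar 156 mm along key x, 14 mm along y, z 0..8. Below: round collar 19 mm across to z -7 (fits the slot's middle), thin neck, T-head 32 mm along x, 12 mm along y (parallel to the bar), z -11..-19, narrower nose to z -23 mm. Enters with key x along caddy x; locked with key x along caddy y
- key_handle (a point): middle of the key's orange handle block, 32 mm above the key's origin: 44 mm along key x, 16 mm along y (grasp across this), 24 mm high; 12 mm of free neck between it and the bar
- key_stand: fixed grey stand for the key, 64 mm along its x, 44 mm along y, 28 mm high, origin under its centre on the table; an oblong pocket 38 x 22 mm (long along x), 26 mm deep, holds the T-head loosely while the bar rests on the stand's top, along the stand's x
- bench_timer: round cream bench timer, 64 mm across, 43 mm high, just behind the caddy (another one further back is fixed); not to be disturbed
- marker: black and white marker pen, 132 mm long, 16 mm thick, lying at the front right; not to be disturbed
There are look-alikes about, which are no part of the job. What is shaped like the short_a but pink is not meant.

How it is judged:
On the way, in this order (a step that is already met when the one before it is completed fails the run):
1. all carriers lie in the bays of their length, flush against the back wall (x of long_a in the frame of long_home between -0.004 and 0.004 m and y of long_a in the frame of long_home between -0.01 and 0.01 m and z of long_a in the frame of long_home between -0.004 and 0.025 m and angle between the x axis of each of long_a, long_b, long_c, short_a, short_b and the x axis of caddy, either way round below 0.1 rad and angle between each of long_a, long_b, long_c, short_a, short_b's own z axis and vertical below 0.1 rad and x of long_b in the frame of long_home between -0.004 and 0.004 m and y of long_b in the frame of long_home between -0.01 and 0.01 m and z of long_b in the frame of long_home between -0.004 and 0.025 m and x of long_c in the frame of long_home between -0.004 and 0.004 m and y of long_c in the frame of long_home between -0.01 and 0.01 m and z of long_c in the frame of long_home between -0.004 and 0.025 m and x of short_a in the frame of short_home between -0.004 and 0.004 m and y of short_a in the frame of short_home between -0.01 and 0.01 m and z of short_a in the frame of short_home between -0.004 and 0.025 m and x of short_b in the frame of short_home between -0.004 and 0.004 m and y of short_b in the frame of short_home between -0.01 and 0.01 m and z of short_b in the frame of short_home between -0.004 and 0.025 m), for 0.2 s.
2. the key's T-head is down through the slot, not yet turned, with its bar resting on the tower (horizontal distance between key and slot below 0.006 m and z of key in the frame of slot between -0.004 and 0.005 m and angle between key's own z axis and vertical below 0.1 rad and angle between the x axis of key and the x axis of caddy, either way round below 0.3 rad), for 0.1 s.
3. the key is turned a quarter turn and locked (horizontal distance between key and slot below 0.006 m and z of key in the frame of slot between -0.004 and 0.005 m and angle between key's own z axis and vertical below 0.1 rad and angle between the x axis of key and the y axis of caddy, either way round below 0.2 rad), for 0.2 s.
At the end, for the whole second after the job is handed in: carriers flat in the bay of their length, ends within 4 mm of the back wall, within 10 mm and 0.1 rad of the bay line, at most 3 high; key upright in the tower, within 6 mm of the slot centre and 5 mm of seated, bar across the bays within 0.2 rad; all at rest (all of step 1 and all of step 3 and linear speed of each of long_a, long_b, long_c, short_a, short_b, key below 0.02 m/s); the robot touches nothing.
It fails at once if the bench timer is moved more than 30 mm (distance of bench_timer from where it was at the start of the episode above 0.03 m).
It fails at once if the marker is moved more than 30 mm (distance of marker from where it was at the start of the episode above 0.03 m).
Of long_a, long_b, long_c, short_a, short_b only 3 to 5 are there at a start; the rules pass over those that are not, and their reading is None.
At some moment in a run one of long_a, long_b, long_c, short_a, short_b may be knocked a few centimetres aside while the robot is not near it.
It also fails if it takes over 210 s, if anything falls off the work surface, if the arm or the gripper's body presses on something with over 40 N, if the wrist force passes 120 N, or if a joint passes its speed limit or range.

## Working session

There is one attempt and no reset: what is moved stays moved. The work goes in short steps, Python scripts to look and compute and a tool call to move; the robot and the scene stay as the last step left them, time stands still between calls to the robot, and variables do not carry over. Pictures are saved under pics/ and viewed, and the job is handed in when it is done.

Besides the shell and the picture viewer there is one more tool, called after ">>>" as name(argument=value, ...), one argument or row to a line, values as JSON. carry_out: Moves the arm, as the interface text tells. Its arguments: {"type":"object","properties":{"commands":{"type":"array","items":{"type":"array","items":{"type":"array","items":{"type":"number"}}}},"claw":{"type":"number"},"grip_force":{"type":"number"}},"required":["commands"]}

```bash
mkdir -p pics
python3 - <<'E'
from plant import robot
import cv2
print(robot.read_state()); print(robot.finger_overhang)
for n in("side","top"):
    im=robot.read_camera(n); cv2.imwrite(f"pics/{n}0.png",im[:,:,::-1]); print(n,robot.camera_params(n))
E
```

```text
{'t': 0.0, 'q': array([-1.35737032e+00,  1.31167071e-01,  1.48930529e+00,  3.56189496e-05,
        1.52298345e+00, -8.54007768e-02]), 'dq': array([-0.00042336,  0.00162926,  0.00017821,  0.00125242, -0.0001104 ,
        0.00184779]), 'joint_torque': array([ 2.45134259e-03, -5.59834313e+01, -4.91756094e+01,  7.68467761e-02,
        3.51993064e-02, -1.66309728e-04]), 'tool_pos': array([ 0.17655549, -0.57285788,  0.23156961]), 'orientation': array([-3.10475034e+00, -4.67371661e-01,  1.31367456e-04]), 'force': array([ 0.0430658 , -0.60952238,  0.05628928]), 'wrist_torque': array([ 0.01855842, -0.01594975,  0.0318914 ]), 'opening': 0.0930392698105399}
0.014
side {'mtx': array([[524.11319536,   0.        , 283.55342539],
       [  0.        , 524.11319536, 223.77278018],
       [  0.        ,   0.        ,   1.        ]]), 'R': array([[ 0.96813882, -0.25041176,  0.00108912],
       [-0.10524541, -0.41083727, -0.90561368],
       [ 0.22722376,  0.87664513, -0.42410219]]), 't': array([-0.5757189 ,  0.03229891,  1.42754229])}
top {'mtx': array([[538.06650756,   0.        , 280.47210025],
       [  0.        , 538.06650756, 199.10797426],
       [  0.        ,   0.        ,   1.        ]]), 'R': array([[-2.95694053e-02, -9.99562715e-01,  1.69472739e-04],
       [-9.78203992e-01,  2.89027012e-02, -2.05624860e-01],
       [ 2.05530045e-01, -6.24598375e-03, -9.78630874e-01]]), 't': array([-0.2423266 ,  0.56173385,  1.18039104])}
```

View pics/top0.png

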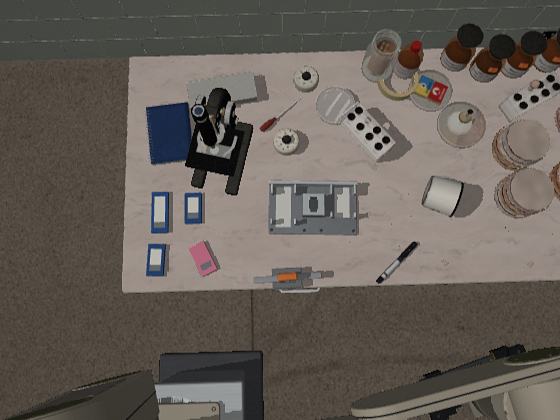

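View pics/side0.png

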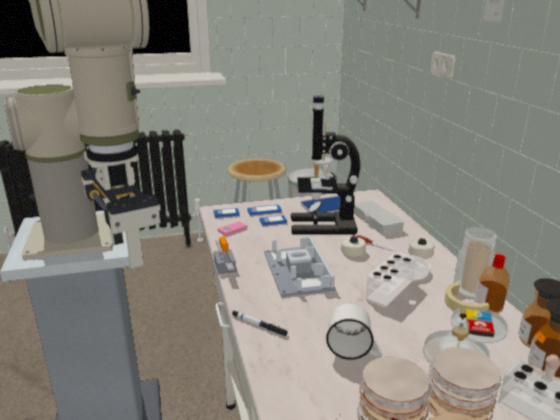

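The top view shows three blue plates. The one at (160,212) looks long; those at (193,208) and (156,260) look short. The pink plate at (203,258) and the blue notebook at (168,133) are look-alikes. The caddy is at (313,207) and the key in its stand at (288,279). Next I'll measure them and enlarge a crop.

```bash
cat > h.py <<'E'
import numpy as np, cv2
from plant import robot
def ray(n,u,v,z):
    p=robot.camera_params(n);d=p["R"].T@np.linalg.inv(p["mtx"])@np.array([u,v,1.]);c=-p["R"].T@p["t"]
    return c+d*(z-c[2])/d[2]
def proj(n,X):
    p=robot.camera_params(n);x=p["mtx"]@(p["R"]@np.asarray(X,float)+p["t"]);return x[:2]/x[2]
def snap(n,name,crop=None,k=1):
    im=robot.read_camera(n)[:,:,::-1].copy()
    c=im if crop is None else im[crop[1]:crop[3],crop[0]:crop[2]]
    cv2.imwrite(f"pics/{name}.png",cv2.resize(c,None,fx=k,fy=k,interpolation=cv2.INTER_CUBIC)); return im
def plates(im,n="top",z=0.01,amin=80,box=None):
    """blue plates: fill contour, cast to z, minAreaRect in mm"""
    hsv=cv2.cvtColor(im,cv2.COLOR_BGR2HSV)
    m=cv2.inRange(hsv,(100,130,40),(125,255,255))
    if box: 
        q=np.zeros_like(m);q[box[1]:box[3],box[0]:box[2]]=1;m=m*q
    cs,_=cv2.findContours(m,cv2.RETR_EXTERNAL,cv2.CHAIN_APPROX_NONE)
    out=[]
    for c in cs:
        if cv2.contourArea(c)<amin: continue
        P=np.array([ray(n,u,v,z)[:2] for u,v in c[:,0]])*1000
        (cx,cy),(w,h),a=cv2.minAreaRect(P.astype(np.float32))
        if w<h: w,h,a=h,w,a+90
        a=(a+90)%180-90
        M=cv2.moments(c);out.append((cx,cy,w,h,a)); print("px %.1f %.1f  xy %.1f %.1f size %.1f %.1f ang %.1f"%(M["m10"]/M["m00"],M["m01"]/M["m00"],cx,cy,w,h,a))
    return out
E
python3 - <<'E'
from h import *
im=cv2.imread("pics/top0.png"); plates(im)
cv2.imwrite("pics/c1.png",cv2.resize(im[180:300,130:370],None,fx=3.3,fy=3.3,interpolation=cv2.INTER_CUBIC))
hsv=cv2.cvtColor(im,cv2.COLOR_BGR2HSV); m=cv2.inRange(hsv,(5,180,120),(18,255,255))[260:300,250:330]
ys,xs=np.nonzero(m); print("orange",xs.mean()+250,ys.mean()+260,xs.min()+250,xs.max()+250,ys.min()+260,ys.max()+260)
E
```

```text
px 155.5 259.8  xy 428.7 37.3 size 72.6 39.6 ang -3.2
px 193.0 207.6  xy 549.8 -50.0 size 72.9 38.4 ang 0.4
px 159.6 211.9  xy 542.0 29.8 size 97.1 39.7 ang -1.3
px 169.1 131.8  xy 740.4 9.3 size 144.6 103.2 ang 6.1
px 426.8 81.3  xy 854.5 -632.7 size 32.3 25.5 ang 60.6
orange 286.8524590163934 276.5327868852459 278 296 273 280
```

View pics/c1.png

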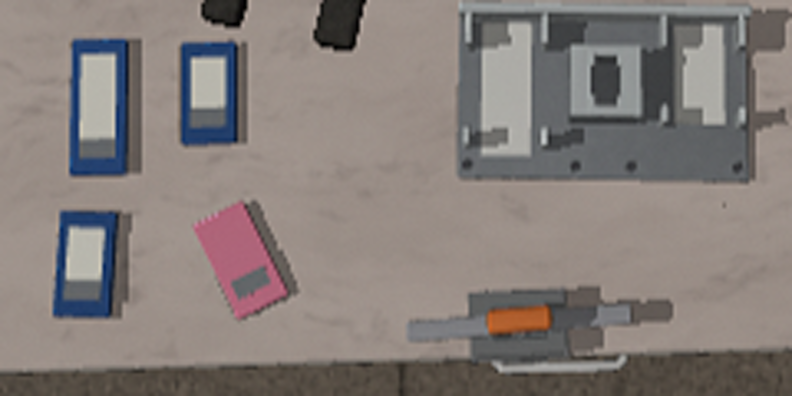

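Sizes match: one long plate (97 mm measured) and two short (73 mm). The pink plate and notebook (145x103) are excluded. Next I'll locate the caddy, stand and key.

Run:
```python
from h import *
im=cv2.imread("pics/top0.png")
cv2.imwrite("pics/c2.png",cv2.resize(im[175:240,263:363],None,fx=8,fy=8,interpolation=cv2.INTER_CUBIC))
cv2.imwrite("pics/c3.png",cv2.resize(im[262:297,248:338],None,fx=8,fy=8,interpolation=cv2.INTER_CUBIC))
im=cv2.imread("pics/side0.png")
cv2.imwrite("pics/c4.png",cv2.resize(im[225:300,200:340],None,fx=5.7,fy=5.7,interpolation=cv2.INTER_CUBIC))
```

```text
(no output)
```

View pics/c2.png

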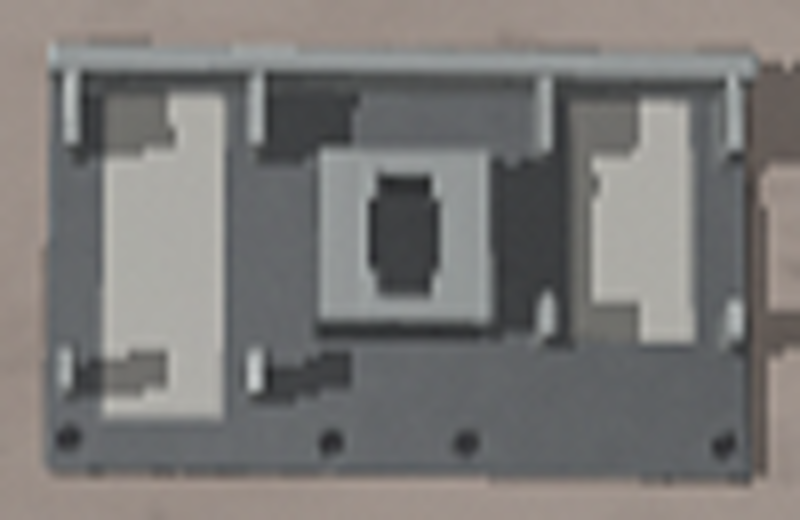

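View pics/c3.png

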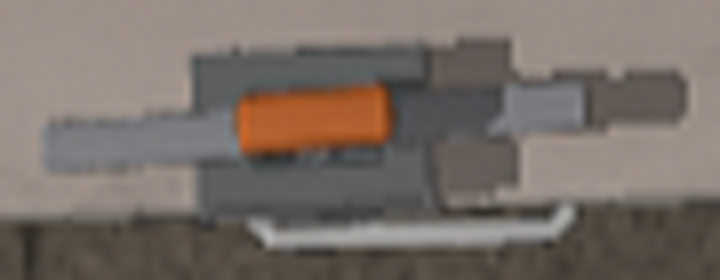

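View pics/c4.png

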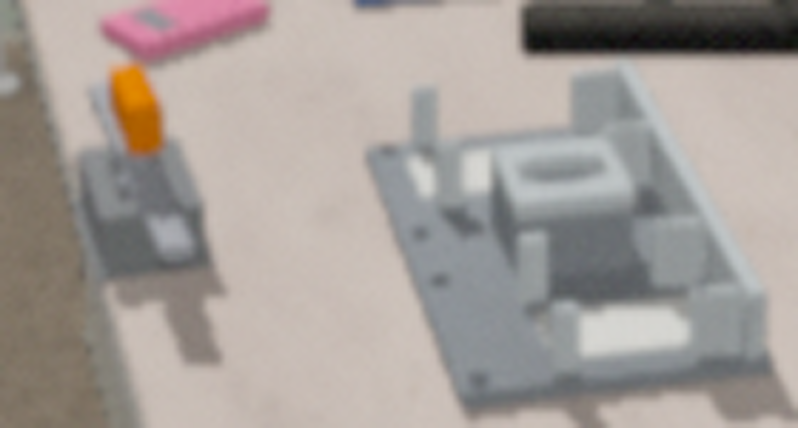

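Run:
```python
from h import *
def c2(x,y,z): 
    p=ray("top",263+x/8-.45,175+y/8-.45,z); return p[:2]*1000
def c3(x,y,z): return ray("top",248+x/8-.45,262+y/8-.45,z)[:2]*1000
print("slot c",c2(405,236,.044))
print("tower corners",*[c2(*p,.044).round(1) for p in((318,150),(492,150),(492,322),(318,322))])
a,b=c2(47,468,.008),c2(750,478,.008); print("deck front",a,b,np.linalg.norm(a-b),np.degrees(np.arctan2(*(a-b)))) 
a2,b2=c2(52,73,.038),c2(755,80,.038); print("wall front top",a2,b2,np.degrees(np.arctan2(*(a2-b2))))
print("screws ang",np.degrees(np.arctan2(*(c2(68,437,.008)-c2(724,444,.008)))))
print("long strip",*[c2(*p,.008).round(1) for p in((103,418),(224,415))],"short",*[c2(*p,.008).round(1) for p in((693,343),)])
l,r=c3(45,145,.036),c3(584,107,.036); print("bar",l,r,np.linalg.norm(l-r),(l+r)/2,np.degrees(np.arctan2((l-r)[1],(l-r)[0])))
h=[c3(*p,.072) for p in((236,98),(388,86),(392,140),(244,153))]; print("handle",*h,np.mean(h,0))
d=(h[0]-h[1]);print(np.linalg.norm(d),np.degrees(np.arctan2(d[1],d[0])),np.linalg.norm(h[1]-h[2]))
s=[c3(*p,.028) for p in((192,57),(428,50),(436,203),(203,216))];print("stand",*s,np.mean(s,0))
# microscope foot
print(ray("top",235,193,.03)[:2],ray("top",197,186,.03)[:2])
```

```text
slot c [ 543.36848512 -334.57253912]
tower corners [ 569.7 -310.3] [ 568.2 -361. ] [ 517.3 -358.7] [ 518.7 -308.3]
deck front [ 483.70746769 -228.21696154] [ 474.5848253 -435.9241645] 207.90744278944973 2.514853573647967
wall front top [ 596.53119187 -233.15963956] [ 588.30447246 -439.91490439] 2.2785769693432374
screws ang 2.310410990599238
long strip [ 498.2 -245.2] [ 498.  -281.1] short [ 515.5 -421.3]
bar [ 373.79421758 -191.40281306] [ 379.97406385 -344.98174585] 153.7032175891687 [ 376.88414072 -268.19227945] 92.3042756172314
handle [ 382.94566286 -246.17601881] [ 384.99759474 -288.3019162 ] [ 370.17072991 -288.87940636] [ 367.82693788 -247.955629  ] [ 376.48523135 -267.82824259]
42.17584207938498 92.78864536020798 14.838106871344936
stand [ 398.06075784 -233.69503128] [ 398.05676946 -301.51999011] [ 354.59114588 -302.17531881] [ 352.89604366 -235.64962557] [ 375.90117921 -268.25999144]
[ 0.57819772 -0.15208783] [ 0.59783717 -0.06234072]
```

```bash
cat >> h.py <<'E'
def tri(a,b):
    A=[];B=[]
    for n,(u,v) in (("top",a),("side",b)):
        p=robot.camera_params(n);d=p["R"].T@np.linalg.inv(p["mtx"])@np.array([u,v,1.]);d/=np.linalg.norm(d);c=-p["R"].T@p["t"]
        M=np.eye(3)-np.outer(d,d);A.append(M);B.append(M@c)
    return np.linalg.solve(sum(A),sum(B))
from scipy.spatial.transform import Rotation as Ro
def st():
    s=robot.read_state();R=Ro.from_rotvec(s["orientation"]).as_matrix()
    print("t %.2f pos"%s["t"],(s["tool_pos"]*1000).round(1),"yaw %.2f"%np.degrees(np.arctan2(R[1,0],R[0,0])),"F",s["force"].round(1),"open %.1f"%(s["opening"]*1e3),"q6 %.2f"%s["q"][5]); return s,R
def go(x,y,z,yaw):
    "deltas (cm, deg): roll first, then shift in tool axes"
    s,R=st();d=(np.array([x,y,z])/10-s["tool_pos"]*100)
    c,si=np.cos(np.radians(yaw)),np.sin(np.radians(yaw))
    cy=np.degrees(np.arctan2(R[1,0],R[0,0]));r=-((yaw-cy+180)%360-180)
    print("roll %.2f then tool shift x %.2f y %.2f z %.2f"%(r,c*d[0]+si*d[1],si*d[0]-c*d[1],-d[2]))
E
python3 - <<'E'
from h import *
print(tri((199,103),(318,98)))
go(542,29.8,150,-1.3)
E
```

```text
[ 0.6618416  -0.11505231  0.36431122]
t 0.10 pos [ 176.6 -572.9  231.7] yaw 17.12 F [ 0.4 -0.2  0.1] open 93.6 q6 -0.09
roll 18.42 then tool shift x 35.17 y -61.09 z 8.17
```

>>> carry_out(
  commands=[
    [[0, 0, 0, 6.14], [0, 0, 0, 6.14], [0, 0, 0, 6.14], [1.2, -2, 0, 0], [2.2, -3.5, 0, 0], [2.2, -3.5, 0, 0], [2.2, -3.5, 0, 0], [2.2, -3.5, 0, 0], [2.2, -3.5, 0, 0], [2.2, -3.5, 0, 0], [2.2, -3.5, 0, 0], [2.2, -3.5, 0, 0], [2.2, -3.5, 0, 0], [2.2, -3.5, 0, 0], [2.2, -3.5, 0, 0], [2.2, -3.5, 0, 0], [2.2, -3.5, 0, 0], [2.2, -3.5, 0, 0], [2.2, -3.5, 0, 0], [1.2, -3, 0, 0]],
  ],
  claw=6.5,
)

```text
t: 1.77
tool_pos: [0.5448, -0.0039, 0.2321]
orientation: [-3.141, 0.034, 0.0]
force: [0.9, -0.8, 0.3]
opening: 0.065
```

Run:
```python
from h import *
im=snap("top","t1"); plates(im)
go(542,29.8,70,-1.3)
```

```text
px 155.5 259.8  xy 428.8 37.3 size 72.6 39.7 ang -3.1
px 160.1 220.5  xy 535.9 30.0 size 84.7 39.5 ang -1.6
px 194.8 209.8  xy 549.5 -49.8 size 72.5 38.3 ang 0.0
px 169.5 131.3  xy 739.6 9.2 size 146.1 103.1 ang 5.9
px 426.8 81.3  xy 854.5 -632.7 size 32.3 25.5 ang 60.6
t 1.82 pos [545.6   0.6 232. ] yaw -1.10 F [-2.3  3.  -0.3] open 64.9 q6 1.49
roll 0.20 then tool shift x -0.43 y -2.91 z 16.20
```

View pics/t1.png

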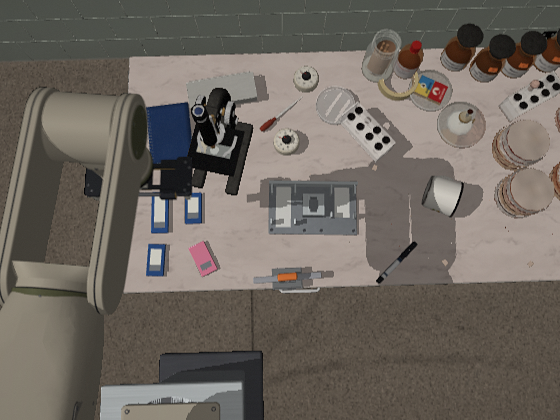

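The arm hovers near the long plate and only its upper edge is hidden. The other plates haven't moved, so I'll descend.

>>> carry_out(
  commands=[
    [[-0.2, -1.5, 1, 0], [-0.2, -1.4, 2, 0], [0, 0, 2.5, 0], [0, 0, 2.5, 0], [0, 0, 2.5, 0], [0, 0, 2.5, 0], [0, 0, 2, 0], [0, 0, 1, 0], [0, 0, 0, 0], [0, 0, 0, 0], [0, 0, 0, 0]],
  ],
)

```text
t: 2.73
tool_pos: [0.5414, 0.0224, 0.0742]
orientation: [3.141, -0.036, 0.003]
force: [-0.5, 0.2, 0.3]
opening: 0.0654
```

Run:
```python
from h import *
go(542,29.8,16,-1.3)
im=snap("side","s2",(180,170,340,260),5)
```

```text
t 2.73 pos [541.4  22.4  74.2] yaw -1.30 F [-0.5  0.2  0.3] open 65.4 q6 1.54
roll -0.00 then tool shift x 0.05 y -0.74 z 5.82
```

View pics/s2.png

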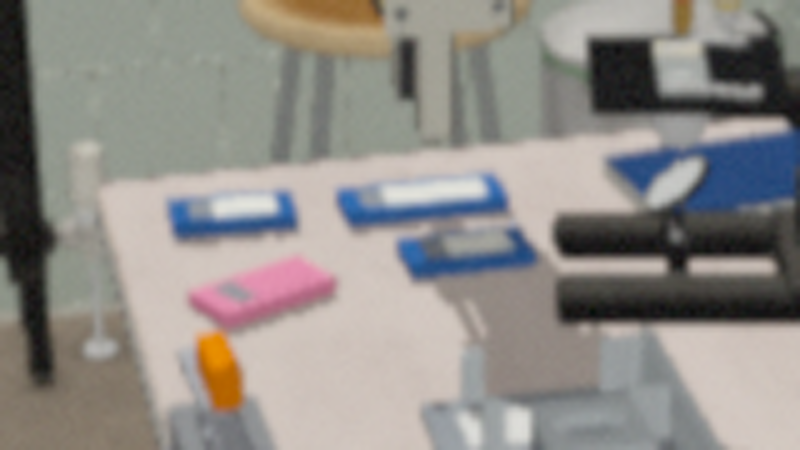

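The fingers are above the long plate, with 7 mm still to go in y and 58 mm down.

>>> carry_out(
  commands=[
    [[0, -0.74, 0, 0], [0, 0, 1.5, 0], [0, 0, 1.5, 0], [0, 0, 1.4, 0], [0, 0, 1, 0], [0, 0, 0.4, 0], [0, 0, 0, 0], [0, 0, 0, 0], [0, 0, 0, 0]],
  ],
)

```text
t: 3.53
tool_pos: [0.5412, 0.03, 0.0154]
orientation: [3.141, -0.036, 0.002]
force: [-0.6, 0.6, 0.2]
opening: 0.0651
```

>>> carry_out(
  commands=[
    [[0, 0, 0, 0], [0, 0, 0, 0], [0, 0, 0, 0], [0, 0, 0, 0], [0, 0, 0, 0], [0, 0, 0, 0], [0, 0, 0, 0], [0, 0, 0, 0]],
  ],
  claw=3,
  grip_force=20,
)

```text
t: 4.2
tool_pos: [0.5405, 0.0299, 0.0148]
orientation: [-3.141, 0.036, -0.0]
force: [-0.0, -0.3, 1.4]
opening: 0.0397
```

Run:
```python
from h import *
go(542,29.8,120,-1.3)
```

```text
t 4.20 pos [540.5  29.9  14.8] yaw -1.30 F [-0.  -0.3  1.4] open 39.7 q6 1.55
roll -0.00 then tool shift x 0.15 y 0.01 z -10.52
```

>>> carry_out(
  commands=[
    [[0, 0, -1, 0], [0, 0, -2.5, 0], [0, 0, -2.5, 0], [0, 0, -2.5, 0], [0, 0, -1.5, 0], [0, 1, 0, 1.05], [-0.05, 2.5, 0, 0], [-0.05, 2.8, 0, 0], [-0.05, 2.8, 0, 0], [-0.05, 2.8, 0, 0], [-0.05, 2.8, 0, 0], [-0.05, 2.8, 0, 0], [0, 2.8, 0, 0], [0, 2.8, 0, 0], [0, 2.8, 0, 0], [0, 2, 0, 0], [0, 1, 0, 0], [0, 0, 0, 0], [0, 0, 0, 0], [0, 0, 0, 0]],
  ],
)

```text
t: 5.87
tool_pos: [0.5255, -0.2576, 0.114]
orientation: [-3.14, 0.064, 0.001]
force: [0.1, 0.7, -1.6]
opening: 0.0396
```

Run:
```python
from h import *
go(537,-264.3,24.3,-2.35)
im=snap("top","t3",(240,150,380,300),4); 
im=snap("side","s3",(200,160,360,300),4)
```

```text
t 5.87 pos [ 525.5 -257.6  114. ] yaw -2.33 F [ 0.1  0.7 -1.6] open 39.6 q6 1.07
roll 0.02 then tool shift x 1.18 y 0.63 z 8.97
```

View pics/s3.png

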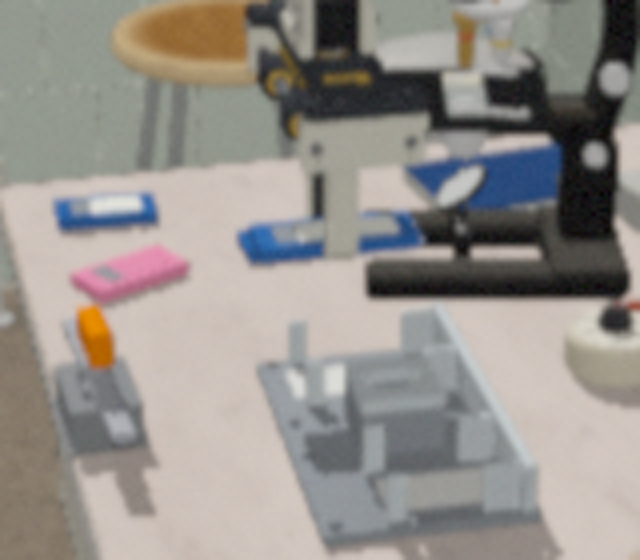

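View pics/t3.png

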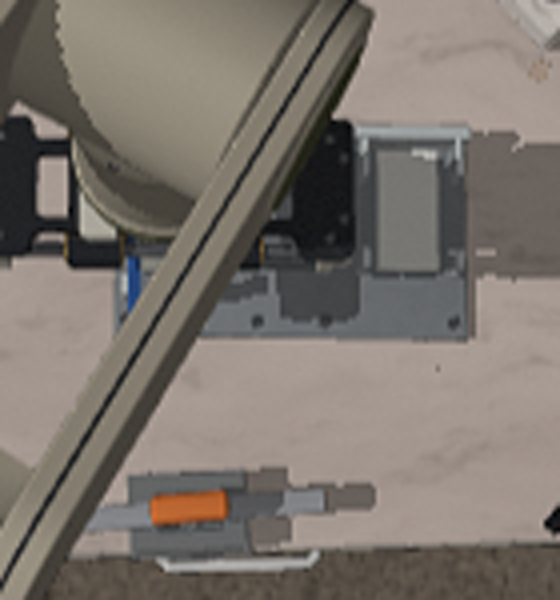

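The plate is held level above the long bay. I'll align first, stopping above the posts.

>>> carry_out(
  commands=[
    [[0.6, 0.3, 0, 0], [0.58, 0.33, 0, 0], [0, 0, 1.5, 0], [0, 0, 1.5, 0], [0, 0, 1, 0], [0, 0, 0.5, 0], [0, 0, 0, 0], [0, 0, 0, 0], [0, 0, 0, 0], [0, 0, 0, 0]],
  ],
)

```text
t: 6.8
tool_pos: [0.538, -0.2659, 0.0707]
orientation: [3.14, -0.064, 0.002]
force: [0.7, -0.1, -1.2]
opening: 0.0397
```

Run:
```python
from h import *
go(537,-264.3,24.3,-2.35)
```

```text
t 6.80 pos [ 538.  -265.9   70.7] yaw -2.35 F [ 0.7 -0.1 -1.2] open 39.7 q6 1.07
roll 0.00 then tool shift x -0.10 y -0.16 z 4.64
```

>>> carry_out(
  commands=[
    [[-0.1, -0.16, 0.5, 0], [0, 0, 1.2, 0], [0, 0, 1.2, 0], [0, 0, 1, 0], [0, 0, 0.7, 0], [0, 0, 0, 0], [0, 0, 0, 0], [0, 0, 0, 0], [0, 0, 0, 0]],
  ],
)

```text
t: 7.55
tool_pos: [0.5361, -0.2637, 0.023]
orientation: [-3.141, 0.064, 0.001]
force: [-0.1, -0.2, -0.0]
opening: 0.0395
```

>>> carry_out(
  commands=[
    [[0.15, 0, 0, 0], [0.15, 0, 0, 0], [0.15, 0, 0, 0], [0.15, 0, 0, 0], [0, 0, 0, 0], [0, 0, 0, 0]],
  ],
)

```text
t: 8.05
tool_pos: [0.5425, -0.2641, 0.0237]
orientation: [3.141, -0.064, 0.0]
force: [-0.5, 0.7, -1.1]
opening: 0.0399
```

Run:
```python
from h import *
go(544.8,-264.3,24.3,-2.35)
im=snap("side","s4",(240,200,340,300),6)
```

```text
t 8.05 pos [ 542.5 -264.1   23.7] yaw -2.34 F [-0.5  0.7 -1.1] open 39.9 q6 1.07
roll 0.01 then tool shift x 0.23 y 0.01 z -0.06
```

View pics/s4.png

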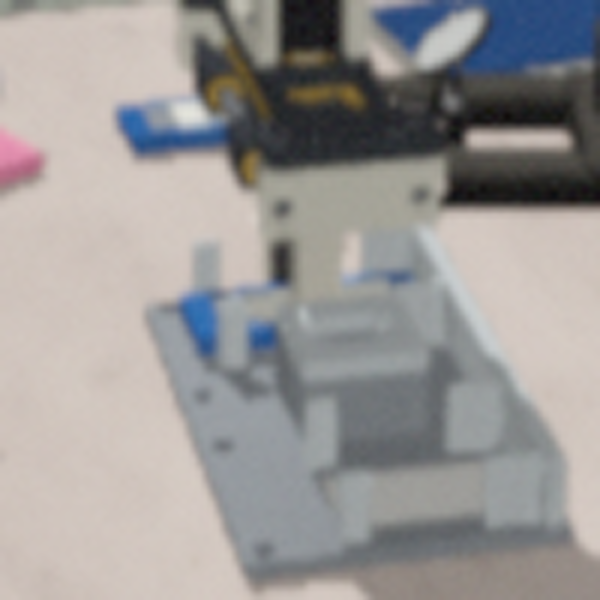

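The plate is down between the posts and not touching the wall yet. I'll push gently until it makes contact.

>>> carry_out(
  commands=[
    [[0.1, 0, 0, 0], [0.1, 0, 0, 0], [0, 0, 0, 0], [0, 0, 0, 0]],
  ],
)

```text
t: 8.43
tool_pos: [0.5444, -0.2642, 0.0237]
orientation: [3.141, -0.064, 0.0]
force: [-0.1, 0.3, -1.3]
opening: 0.04
```

>>> carry_out(
  commands=[
    [[0.1, 0, 0, 0], [0.1, 0, 0, 0], [0, 0, 0, 0], [0, 0, 0, 0]],
  ],
)

```text
t: 8.77
tool_pos: [0.5451, -0.2641, 0.0231]
orientation: [-3.14, 0.065, 0.004]
force: [-5.4, 0.0, 1.1]
opening: 0.0394
```

>>> carry_out(
  commands=[
    [[0, 0, 0, 0], [0, 0, 0, 0], [0, 0, 0, 0], [0, 0, 0, 0], [0, 0, -1, 0], [0, 0, -2, 0], [0, 0, -2.5, 0], [0, 0, -2.5, 0], [0, 0, -2.5, 0], [0, 0, -1, 0], [0, 0, 0, 0], [0, 0, 0, 0], [0, 0, 0, 0]],
  ],
  claw=4.8,
)

```text
t: 9.85
tool_pos: [0.5455, -0.2638, 0.1368]
orientation: [-3.14, 0.064, 0.003]
force: [-0.7, 0.4, 0.1]
opening: 0.0482
```

Run:
```python
from h import *
im=snap("top","t5"); plates(im)
im=snap("side","s5",(170,180,340,300),4)
go(549.8,-50,100,0)
```

```text
px 169.2 131.9  xy 740.3 9.3 size 144.7 103.2 ang 6.0
px 426.8 81.3  xy 854.5 -632.7 size 32.3 25.5 ang 60.6
t 9.95 pos [ 545.2 -263.6  136.3] yaw -2.35 F [ 0.   0.7 -0.4] open 48.4 q6 1.08
roll -2.35 then tool shift x 0.46 y -21.36 z 3.63
```

View pics/s5.png

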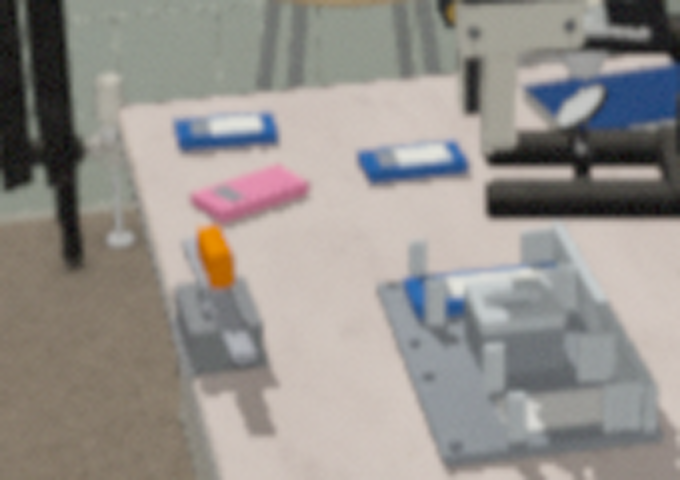

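View pics/t5.png

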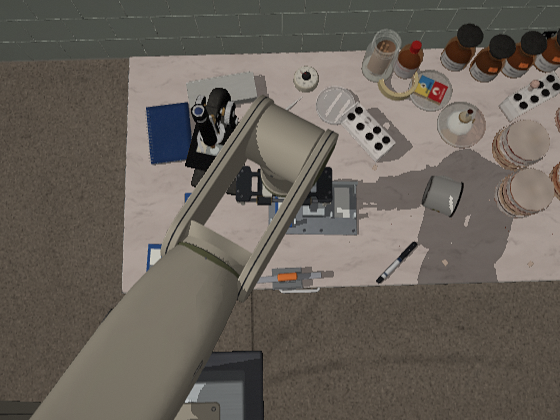

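The long plate is in its bay. In the side view both shorts are where they were, at (273,220) and (226,213). Next is the short near the microscope.

>>> carry_out(
  commands=[
    [[0, -1.2, 0, -2.35], [0.05, -2.5, 0, 0], [0.05, -3, 0, 0], [0.05, -3, 0, 0], [0.05, -3, 0, 0], [0.05, -3, 0, 0], [0.05, -3, 0, 0], [0.05, -2, 0.5, 0], [0.05, -1, 1, 0], [0, 0, 2, 0], [0, 0, 0, 0], [0, 0, 0, 0], [0, 0, 0, 0], [0, 0, 0, 0]],
  ],
  claw=6.5,
)

```text
t: 11.12
tool_pos: [0.5513, -0.048, 0.1044]
orientation: [3.141, -0.001, 0.001]
force: [0.5, -0.0, -0.4]
opening: 0.065
```

Run:
```python
from h import *
go(549.8,-50,15.5,0)
im=snap("side","s6",(170,150,340,270),4)
```

```text
t 11.12 pos [551.3 -48.  104.4] yaw -0.04 F [ 0.5 -0.  -0.4] open 65.0 q6 1.39
roll -0.04 then tool shift x -0.15 y 0.20 z 8.89
```

View pics/s6.png

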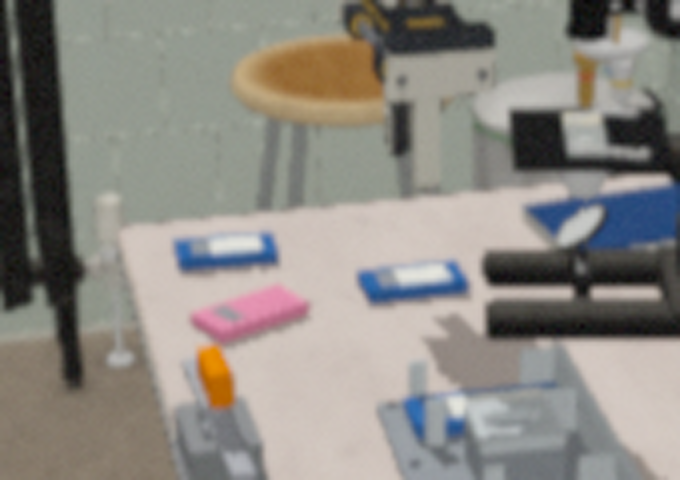

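The fingers are above the short plate and clear of the microscope. I'll go down and grip.

>>> carry_out(
  commands=[
    [[-0.15, 0.2, 1, 0], [0, 0, 2, 0], [0, 0, 2, 0], [0, 0, 2, 0], [0, 0, 1.3, 0], [0, 0, 0.5, 0], [0, 0, 0, 0], [0, 0, 0, 0], [0, 0, 0, 0], [0, 0, 0, 0]],
  ],
)

```text
t: 12.0
tool_pos: [0.5499, -0.0495, 0.0162]
orientation: [3.141, -0.0, 0.002]
force: [0.1, 0.1, 0.1]
opening: 0.0651
```

>>> carry_out(
  commands=[
    [[0, 0, 0, 0], [0, 0, 0, 0], [0, 0, 0, 0], [0, 0, 0, 0], [0, 0, 0, 0], [0, 0, 0, 0], [0, 0, 0, 0], [0, 0, 0, 0]],
  ],
  claw=3,
  grip_force=20,
)

```text
t: 12.67
tool_pos: [0.5494, -0.0493, 0.0157]
orientation: [-3.142, -0.0, -0.0]
force: [1.2, 0.9, 0.7]
opening: 0.0402
```

Run:
```python
from h import *
go(545,-405,115,-2.35)
```

```text
t 12.67 pos [549.4 -49.3  15.7] yaw 0.00 F [1.2 0.9 0.7] open 40.2 q6 1.39
roll 2.35 then tool shift x 1.02 y 35.56 z -9.93
```

>>> carry_out(
  commands=[
    [[0, 0, -1, 0], [0, 0, -2.5, 0], [0, 0, -2.5, 0], [0, 0, -2.5, 0], [0, 0, -1.5, 0], [0, 1, 0, 2.35], [0.1, 2.5, 0, 0], [0.1, 3, 0, 0], [0.1, 3, 0, 0], [0.1, 3, 0, 0], [0.1, 3, 0, 0], [0.1, 3, 0, 0], [0.1, 3, 0, 0], [0.1, 3, 0, 0], [0.1, 3, 0, 0], [0.1, 3, 0, 0], [0.1, 2.5, 0, 0], [0, 1.5, 0, 0], [0, 0, 0, 0], [0, 0, 0, 0]],
  ],
)

```text
t: 14.33
tool_pos: [0.5453, -0.3953, 0.1141]
orientation: [-3.14, 0.07, 0.003]
force: [0.2, -0.7, -0.6]
opening: 0.0395
```

Run:
```python
from h import *
go(544.6,-404.7,70,-2.35)
im=snap("side","s7",(170,150,370,310),4)
```

```text
t 14.33 pos [ 545.3 -395.3  114.1] yaw -2.54 F [ 0.2 -0.7 -0.6] open 39.5 q6 0.91
roll -0.19 then tool shift x -0.04 y 0.94 z 4.41
```

View pics/s7.png

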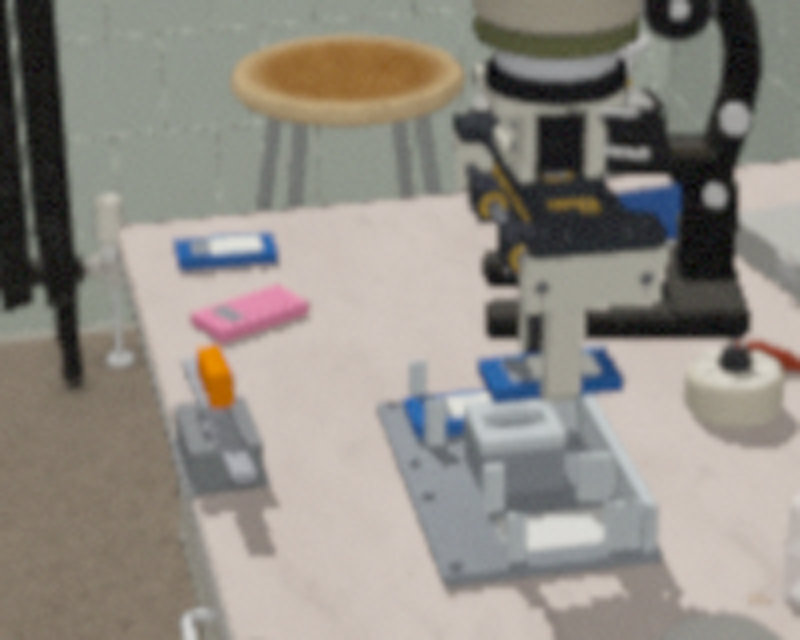

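The short plate is held level over the short bay, and the remaining short hasn't moved.

>>> carry_out(
  commands=[
    [[0, 0.5, 0, -0.19], [-0.04, 0.44, 0, 0], [0, 0, 1.5, 0], [0, 0, 1.5, 0], [0, 0, 1, 0], [0, 0, 0.4, 0], [0, 0, 0, 0], [0, 0, 0, 0], [0, 0, 0, 0], [0, 0, 0, 0]],
  ],
)

```text
t: 15.22
tool_pos: [0.5464, -0.4043, 0.0727]
orientation: [3.14, -0.059, 0.002]
force: [0.0, -0.4, -1.4]
opening: 0.0399
```

Run:
```python
from h import *
go(544.6,-404.7,24.7,-2.35)
```

```text
t 15.22 pos [ 546.4 -404.3   72.7] yaw -2.16 F [ 0.  -0.4 -1.4] open 39.9 q6 0.90
roll 0.19 then tool shift x -0.18 y 0.05 z 4.80
```

>>> carry_out(
  commands=[
    [[-0.18, 0.05, 0.5, 0.19], [0, 0, 1.2, 0], [0, 0, 1.2, 0], [0, 0, 1, 0], [0, 0, 0.8, 0], [0, 0, 0.05, 0], [0, 0, 0, 0], [0, 0, 0, 0], [0, 0, 0, 0]],
  ],
)

```text
t: 15.97
tool_pos: [0.5438, -0.4041, 0.0235]
orientation: [-3.14, 0.064, 0.001]
force: [0.4, -0.3, -0.7]
opening: 0.0397
```

>>> carry_out(
  commands=[
    [[0.15, 0, 0, 0], [0.15, 0, 0, 0], [0.15, 0, 0, 0], [0.15, 0, 0, 0], [0, 0, 0, 0], [0, 0, 0, 0]],
  ],
)

```text
t: 16.47
tool_pos: [0.5502, -0.4045, 0.0242]
orientation: [3.141, -0.064, 0.0]
force: [-0.8, 0.0, -0.2]
opening: 0.0398
```

Run:
```python
from h import *
go(552.6,-405,24.7,-2.35)
```

```text
t 16.47 pos [ 550.2 -404.5   24.2] yaw -2.34 F [-0.8  0.  -0.2] open 39.8 q6 0.90
roll 0.01 then tool shift x 0.24 y 0.04 z -0.05
```

>>> carry_out(
  commands=[
    [[0.1, 0, 0, 0], [0.1, 0, 0, 0], [0, 0, 0, 0], [0, 0, 0, 0]],
  ],
)

```text
t: 16.8
tool_pos: [0.5521, -0.4046, 0.0242]
orientation: [3.141, -0.064, 0.0]
force: [-0.5, 0.4, 0.1]
opening: 0.0396
```

>>> carry_out(
  commands=[
    [[0.1, 0, 0, 0], [0, 0, 0, 0], [0, 0, 0, 0]],
  ],
)

```text
t: 17.05
tool_pos: [0.5528, -0.4046, 0.024]
orientation: [-3.141, 0.064, 0.001]
force: [-1.5, 0.1, -0.2]
opening: 0.0398
```

>>> carry_out(
  commands=[
    [[0.1, 0, 0, 0], [0, 0, 0, 0], [0, 0, 0, 0]],
  ],
)

```text
t: 17.3
tool_pos: [0.5528, -0.4046, 0.0238]
orientation: [-3.14, 0.065, 0.004]
force: [-5.2, 0.9, 2.1]
opening: 0.0398
```

It touches the wall with 5 N. Now I'll release it and fetch the last short.

>>> carry_out(
  commands=[
    [[0, 0, 0, 0], [0, 0, 0, 0], [0, 0, 0, 0], [0, 0, 0, 0], [0, 0, -1, 0], [0, 0, -2, 0], [0, 0, -2.5, 0], [0, 0, -2.5, 0], [0, 0, -2.5, 0], [0, 0, -1, 0], [0, 0, 0, 0], [0, 0, 0, 0]],
  ],
  claw=4.8,
)

```text
t: 18.3
tool_pos: [0.5543, -0.4049, 0.1395]
orientation: [3.14, -0.064, 0.002]
force: [0.2, -0.3, -0.7]
opening: 0.048
```

Run:
```python
from h import *
im=snap("top","t8"); plates(im)
im=snap("side","s8",(170,150,370,310),4)
go(428.7,37.3,80,-3.1)
```

```text
px 155.5 259.8  xy 428.7 37.3 size 72.6 39.6 ang -3.2
px 341.9 209.7  xy 542.7 -405.4 size 51.2 38.3 ang -3.2
px 169.1 131.9  xy 740.3 9.3 size 144.7 103.2 ang 6.0
px 426.8 81.3  xy 854.5 -632.7 size 32.3 25.5 ang 60.6
t 18.40 pos [ 553.1 -403.9  136.8] yaw -2.35 F [-0.1  0.7  0. ] open 48.2 q6 0.91
roll 0.75 then tool shift x -14.80 y -43.38 z 5.68
```

View pics/s8.png

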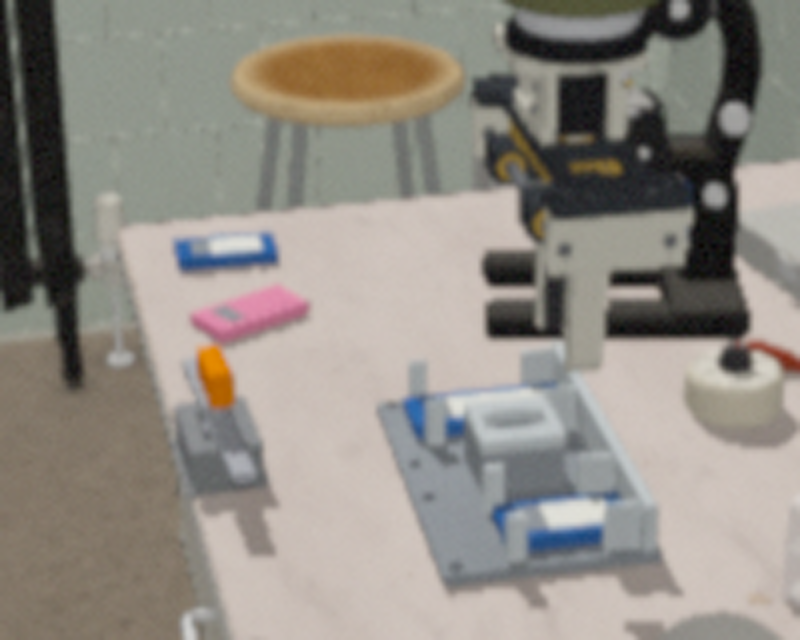

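View pics/t8.png

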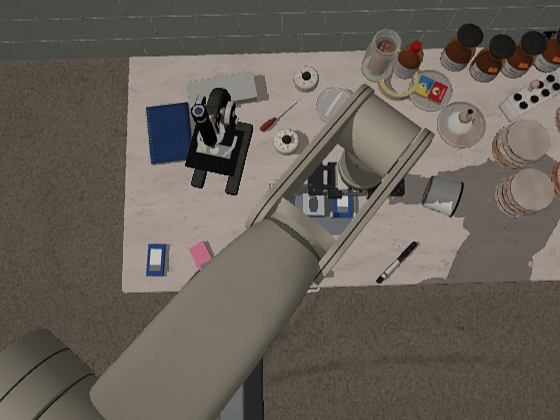

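Both placed plates sit in their bays, and the last short is unmoved at (155,260).

>>> carry_out(
  commands=[
    [[-0.5, -1.5, 0, 0.75], [-0.9, -2.8, 0, 0], [-0.9, -2.8, 0, 0], [-0.9, -2.8, 0, 0], [-0.9, -2.8, 0, 0], [-0.9, -2.8, 0, 0], [-0.9, -2.8, 0, 0], [-1, -2.8, 0, 0], [-1, -2.8, 0, 0], [-1, -2.8, 0, 0], [-1, -2.8, 0, 0], [-1, -2.8, 0, 0], [-1, -2.8, 0, 0], [-1, -2.8, 0, 0], [-1, -2.8, 0.5, 0], [-0.9, -2.4, 1, 0], [0, -1.3, 2, 0], [0, 0, 2, 0], [0, 0, 0, 0], [0, 0, 0, 0]],
  ],
  claw=6.5,
)

```text
t: 20.07
tool_pos: [0.4277, 0.0467, 0.0819]
orientation: [3.14, -0.084, -0.009]
force: [0.3, -0.1, 0.3]
opening: 0.0649
```

>>> carry_out(
  commands=[
    [[0, 0, 0, 0], [0, 0, 0, 0]],
  ],
)

```text
t: 20.23
tool_pos: [0.4307, 0.0461, 0.085]
orientation: [3.14, -0.086, 0.002]
force: [-0.1, -0.5, 0.6]
opening: 0.0649
```

Run:
```python
from h import *
im=snap("side","s9",(170,150,370,310),4)
go(428.7,37.3,15.7,-3.1)
```

```text
t 20.28 pos [430.9  46.1  85.2] yaw -3.15 F [0.3 0.5 0.9] open 65.1 q6 1.61
roll -0.05 then tool shift x -0.17 y 0.89 z 6.95
```

View pics/s9.png

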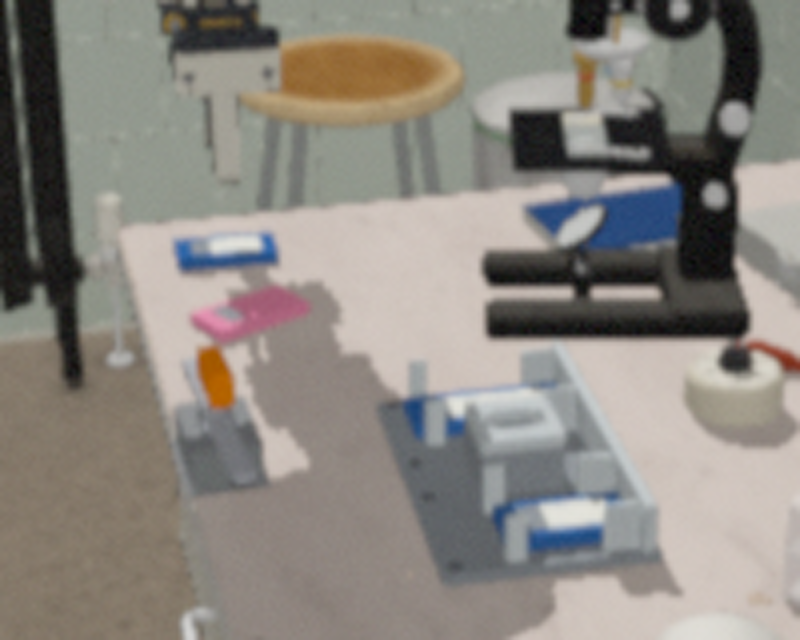

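The gripper is above the last short. The pink plate is clear of the fingers.

>>> carry_out(
  commands=[
    [[-0.17, 0.5, 0, 0], [0, 0.39, 1, 0], [0, 0, 2, 0], [0, 0, 2, 0], [0, 0, 1.4, 0], [0, 0, 0.55, 0], [0, 0, 0, 0], [0, 0, 0, 0], [0, 0, 0, 0], [0, 0, 0, 0]],
  ],
)

```text
t: 21.12
tool_pos: [0.428, 0.0375, 0.0147]
orientation: [3.14, -0.085, 0.001]
force: [-0.9, -0.5, 0.5]
opening: 0.0652
```

>>> carry_out(
  commands=[
    [[0, 0, 0, 0], [0, 0, 0, 0], [0, 0, 0, 0], [0, 0, 0, 0], [0, 0, 0, 0], [0, 0, 0, 0], [0, 0, 0, 0], [0, 0, 0, 0]],
  ],
  claw=3,
  grip_force=20,
)

```text
t: 21.78
tool_pos: [0.4279, 0.0378, 0.0147]
orientation: [-3.14, 0.085, -0.0]
force: [0.2, 0.9, -1.0]
opening: 0.0399
```

Run:
```python
from h import *
go(545,-404.7,125,-2.35)
```

```text
t 21.78 pos [427.9  37.8  14.7] yaw -3.10 F [ 0.2  0.9 -1. ] open 39.9 q6 1.59
roll -0.75 then tool shift x 13.52 y 43.74 z -11.03
```

>>> carry_out(
  commands=[
    [[0, 0, -1, 0], [0, 0, -3, 0], [0, 0, -3, 0], [0, 0, -3, 0], [0, 0, -2, -0.75], [0.5, 1.4, 0, 0], [0.9, 2.8, 0, 0], [0.9, 2.8, 0, 0], [0.9, 2.9, 0, 0], [0.9, 2.9, 0, 0], [0.9, 2.9, 0, 0], [0.9, 2.9, 0, 0], [0.9, 2.9, 0, 0], [0.9, 2.9, 0, 0], [0.9, 2.9, 0, 0], [0.9, 2.9, 0, 0], [0.9, 2.9, 0, 0], [0.9, 2.9, 0, 0], [0.9, 2.9, 0, 0], [0.9, 2.9, 0, 0]],
  ],
)

```text
t: 23.45
tool_pos: [0.5416, -0.3867, 0.1352]
orientation: [-3.141, 0.065, 0.0]
force: [0.2, 0.7, 0.1]
opening: 0.0397
```

>>> carry_out(
  commands=[
    [[0.5, 2, 0, 0], [0, 0, 0, 0], [0, 0, 0, 0], [0, 0, 0, 0]],
  ],
)

```text
t: 23.78
tool_pos: [0.5455, -0.4046, 0.1346]
orientation: [-3.14, 0.064, 0.001]
force: [0.0, 0.6, -0.4]
opening: 0.0398
```

Run:
```python
from h import *
go(544.4,-404.7,75,-2.35)
im=snap("side","s10",(170,150,370,310),4)
```

```text
t 23.78 pos [ 545.5 -404.6  134.6] yaw -2.35 F [ 0.   0.6 -0.4] open 39.8 q6 0.90
roll 0.00 then tool shift x -0.11 y 0.01 z 5.96
```

View pics/s10.png

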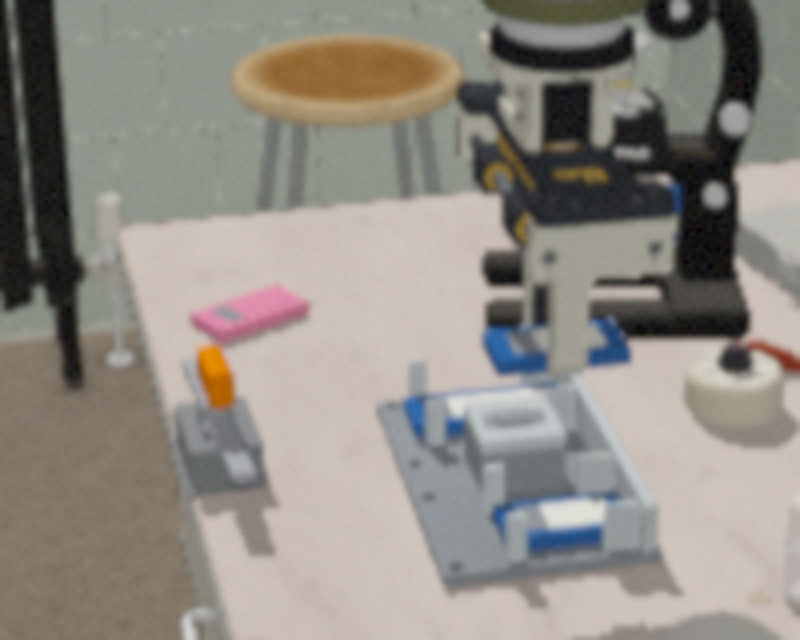

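The last short is held over the bay, and the others are still in place.

>>> carry_out(
  commands=[
    [[-0.11, 0, 1, 0], [0, 0, 2, 0], [0, 0, 2, 0], [0, 0, 1.5, 0], [0, 0, 1.5, 0], [0, 0, 1.2, 0], [0, 0, 0.5, 0], [0, 0, 0.4, 0], [0, 0, 0, 0], [0, 0, 0, 0], [0, 0, 0, 0]],
  ],
)

```text
t: 24.75
tool_pos: [0.5453, -0.406, 0.0347]
orientation: [3.14, -0.065, 0.002]
force: [0.3, -0.3, -0.3]
opening: 0.0393
```

Run:
```python
from h import *
go(552.4,-405,33.2,-2.35)
```

```text
t 24.75 pos [ 545.3 -406.    34.7] yaw -2.36 F [ 0.3 -0.3 -0.3] open 39.3 q6 0.90
roll -0.01 then tool shift x 0.71 y -0.13 z 0.15
```

>>> carry_out(
  commands=[
    [[0.15, -0.1, 0.15, 0], [0.15, 0, 0, 0], [0.15, 0, 0, 0], [0.15, 0, 0, 0], [0.05, 0, 0, 0], [0, 0, 0, 0], [0, 0, 0, 0]],
  ],
)

```text
t: 25.33
tool_pos: [0.5515, -0.4049, 0.0326]
orientation: [3.14, -0.064, 0.001]
force: [-0.9, 0.1, 3.6]
opening: 0.0402
```

>>> carry_out(
  commands=[
    [[0.1, 0, 0, 0], [0, 0, 0, 0], [0, 0, 0, 0]],
  ],
)

```text
t: 25.58
tool_pos: [0.5522, -0.4049, 0.0326]
orientation: [3.141, -0.065, 0.0]
force: [-3.2, 0.8, 5.4]
opening: 0.0399
```

>>> carry_out(
  commands=[
    [[0.1, 0, 0, 0], [0, 0, 0, 0], [0, 0, 0, 0]],
  ],
)

```text
t: 25.83
tool_pos: [0.5527, -0.405, 0.0326]
orientation: [3.141, -0.065, -0.001]
force: [-4.3, 0.9, 5.8]
opening: 0.0394
```

>>> carry_out(
  commands=[
    [[0.1, 0, -0.05, 0], [0, 0, 0, 0], [0, 0, 0, 0]],
  ],
)

```text
t: 26.08
tool_pos: [0.5528, -0.405, 0.0326]
orientation: [-3.141, 0.065, 0.004]
force: [-8.4, 0.3, 6.6]
opening: 0.0396
```

>>> carry_out(
  commands=[
    [[0, 0, 0, 0], [0, 0, 0, 0], [0, 0, 0, 0], [0, 0, 0, 0], [0, 0, -1, 0], [0, 0, -2, 0], [0, 0, -2.5, 0], [0, 0, -2.5, 0], [0, 0, -1, 0], [0, 0, 0, 0], [0, 0, 0, 0], [0, 0, 0, 0]],
  ],
  claw=4.8,
)

```text
t: 27.08
tool_pos: [0.5534, -0.404, 0.1207]
orientation: [-3.139, 0.064, 0.003]
force: [0.1, 0.5, -1.7]
opening: 0.0479
```

Run:
```python
from h import *
im=snap("side","s11",(255,220,345,300),7)
st()
```

```text
t 27.13 pos [ 553.2 -403.9  120.2] yaw -2.35 F [0.9 0.9 0.1] open 48.0 q6 0.91
```

View pics/s11.png

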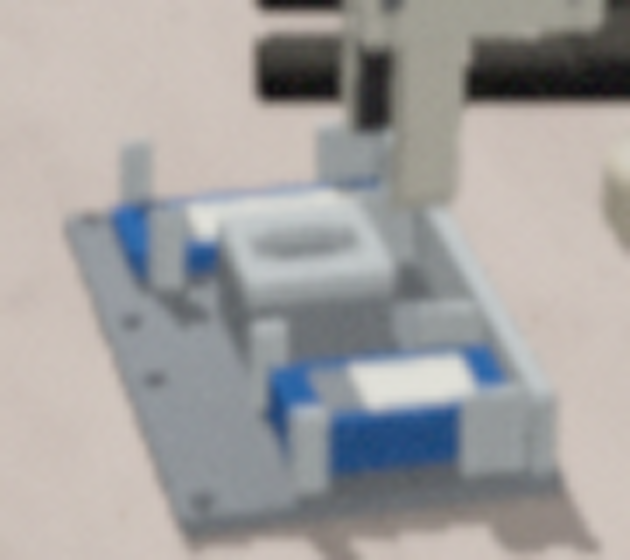

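The shorts are stacked two high, ends aligned at the wall, and the long is in its bay. Now I'll move above the key and re-measure everything.

>>> carry_out(
  commands=[
    [[-0.7, -0.6, -1, 0], [-1.7, -1.2, -1, 0], [-1.7, -1.2, 0, 0], [-1.7, -1.2, 0, 0], [-1.7, -1.2, 0, 0], [-1.7, -1.2, 0, 0], [-1.7, -1.2, 0, 0], [-1.7, -1.2, 0, 0], [-1.7, -1.2, 0, 0], [-1.7, -1.2, 0, 0], [-1.7, -1.2, 0, 0], [-0.5, -0.4, 0, 0], [0, 0, 0, 0]],
  ],
  claw=4.5,
)

```text
t: 28.22
tool_pos: [0.3764, -0.2662, 0.1413]
orientation: [-3.139, 0.064, 0.003]
force: [-0.7, 0.4, -0.4]
opening: 0.0451
```

>>> carry_out(
  commands=[
    [[0, 0, 0, -6.8], [0, 0, 0, -6.8], [0, 0, 0, -6.8], [0, 0, 0, -6.8], [0, 0, 0, -6.8], [0, 0, 0, -6.8], [0, 0, 0, -6.8], [0, 0, 0, -6.8], [0, 0, 0, -6.8], [0, 0, 0, -6.8], [0, 0, 0, -6.8], [0, 0, 0, -6.8], [0, 0, 0, -6.8], [0, 0, 0, -6.4], [0, 0, 0, 0], [0, 0, 0, 0], [0, 0, 0, 0]],
  ],
)

```text
t: 29.63
tool_pos: [0.3779, -0.2676, 0.1423]
orientation: [-2.177, -2.264, -0.0]
force: [0.1, -0.2, 0.0]
opening: 0.0448
```

Run:
```python
from h import *
im=snap("top","t12",(150,150,400,310),3.2)
im=snap("side","s12",(190,200,350,310),5)
go(376.6,-268,60,92.5)
```

```text
t 29.73 pos [ 377.8 -267.5  142.5] yaw 92.30 F [ 0.3 -0.9 -0.2] open 44.9 q6 -0.77
roll -0.20 then tool shift x -0.04 y -0.12 z 8.25
```

View pics/t12.png

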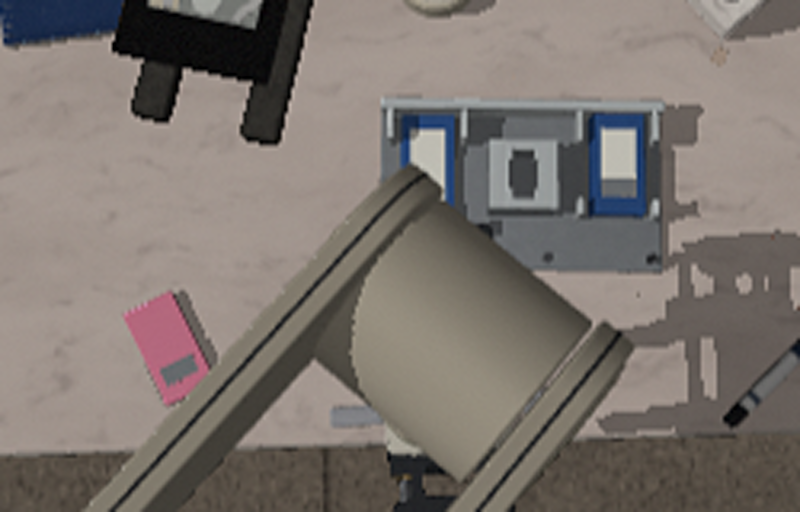

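View pics/s12.png

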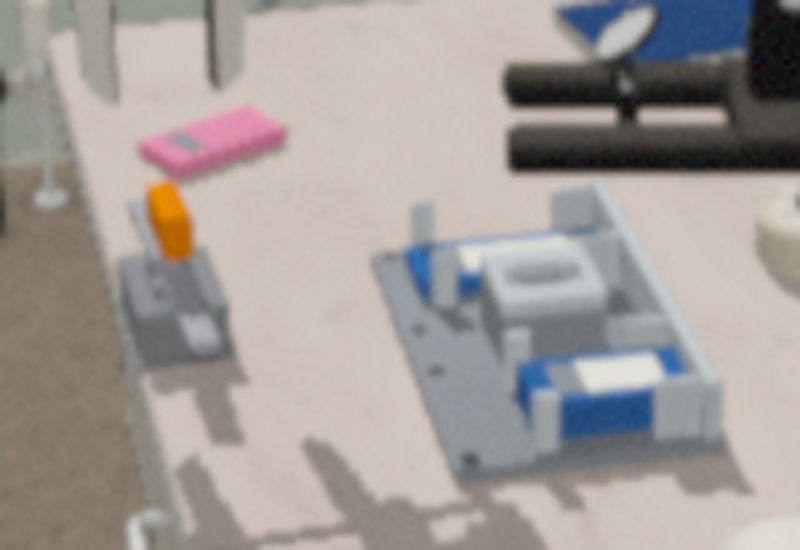

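Both stacks are unmoved: the long at (430,150) and the shorts at (618,165) in the crop, ends at the wall. I'm descending on the handle.

>>> carry_out(
  commands=[
    [[0, -0.12, 1, -0.2], [0, 0, 2, 0], [0, 0, 2, 0], [0, 0, 1.7, 0], [0, 0, 1, 0], [0, 0, 0.5, 0], [0, 0, 0, 0], [0, 0, 0, 0], [0, 0, 0, 0], [0, 0, 0, 0]],
  ],
)

```text
t: 30.57
tool_pos: [0.3772, -0.2681, 0.0618]
orientation: [2.168, 2.271, 0.0]
force: [1.3, -0.2, 0.4]
opening: 0.0451
```

Run:
```python
from h import *
im=snap("side","s13",(180,200,280,290),6)
go(376.6,-268,60,92.5)
```

```text
t 30.62 pos [ 377.1 -268.    61.7] yaw 92.64 F [-0.5  0.2  1.3] open 45.0 q6 -0.77
roll 0.14 then tool shift x 0.00 y -0.05 z 0.17
```

View pics/s13.png

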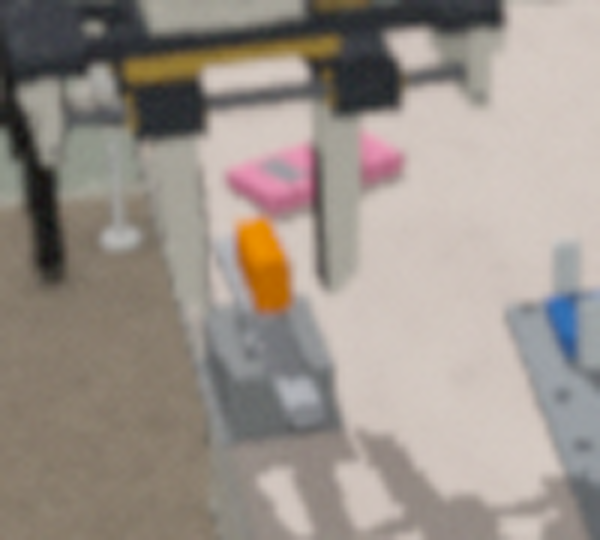

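The handle is centred between the fingers, so I'll close.

>>> carry_out(
  commands=[
    [[0, -0.05, 0.1, 0.14], [0, 0, 0, 0], [0, 0, 0, 0], [0, 0, 0, 0], [0, 0, 0, 0], [0, 0, 0, 0], [0, 0, 0, 0], [0, 0, 0, 0], [0, 0, 0, 0], [0, 0, 0, 0]],
  ],
  claw=1,
  grip_force=40,
)

```text
t: 31.45
tool_pos: [0.376, -0.2675, 0.0597]
orientation: [2.172, 2.27, 0.0]
force: [0.9, 0.8, 1.0]
opening: 0.0158
```

Run:
```python
from h import *
st()
```

```text
t 31.45 pos [ 376.  -267.5   59.7] yaw 92.51 F [0.9 0.8 1. ] open 15.8 q6 -0.77
```

>>> carry_out(
  commands=[
    [[0, 0, -0.5, 0], [0, 0, -1, 0], [0, 0, -1.5, 0], [0, 0, -2, 0], [0, 0, -2, 0], [0, 0, -1, 0], [0, 0, 0, 0], [0, 0, 0, 0], [0, 0, 0, 0], [0, 0, 0, 0]],
  ],
)

```text
t: 32.28
tool_pos: [0.3752, -0.2668, 0.1382]
orientation: [-2.171, -2.268, 0.0]
force: [-0.3, 0.6, -1.4]
opening: 0.0156
```

Run:
```python
from h import *
im=snap("side","s14",(180,160,280,290),4.6)
im=snap("top","t14",(150,150,400,310),3.2)
go(543.4,-334.6,140,-2.35)
```

```text
t 32.38 pos [ 375.3 -266.9  138.4] yaw 92.51 F [-0.7 -0.  -0.8] open 16.1 q6 -0.77
roll 94.86 then tool shift x 17.07 y 6.07 z -0.16
```

View pics/s14.png

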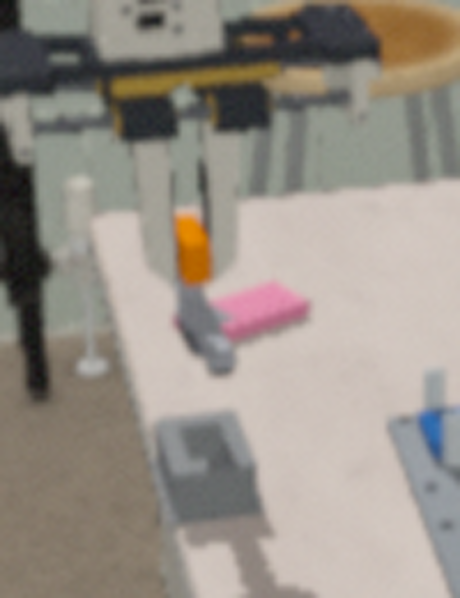

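View pics/t14.png

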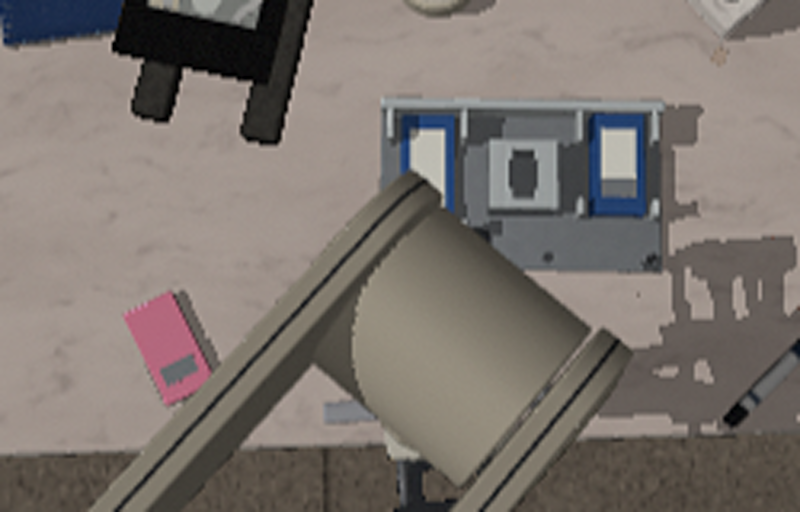

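The key is lifted straight and the stacks are unchanged. Next I'll rotate to the caddy axis and carry the key over.

>>> carry_out(
  commands=[
    [[0, 0, 0, 3.5], [0, 0, 0, 6.5], [0, 0, 0, 6.8], [0, 0, 0, 6.8], [0, 0, 0, 6.8], [0, 0, 0, 6.8], [0, 0, 0, 6.8], [0, 0, 0, 6.8], [0, 0, 0, 6.8], [0, 0, 0, 6.8], [0, 0, 0, 6.8], [0, 0, 0, 6.8], [0, 0, 0, 6.8], [0, 0, 0, 6.5], [0, 0, 0, 3.56], [0, 0, 0, 0], [0, 0, 0, 0]],
  ],
)

```text
t: 33.8
tool_pos: [0.3757, -0.2673, 0.1391]
orientation: [-3.14, 0.061, 0.001]
force: [0.5, -0.4, -1.7]
opening: 0.0158
```

>>> carry_out(
  commands=[
    [[0.8, 0.3, 0, 0], [1.8, 0.6, 0, 0], [2.2, 0.8, 0, 0], [2.2, 0.8, 0, 0], [2.2, 0.8, 0, 0], [2.2, 0.8, 0, 0], [2.2, 0.8, 0, 0], [1.8, 0.6, 0, 0], [1.2, 0.4, 0, 0], [0.4, 0.2, 0, 0], [0, 0, 0, 0], [0, 0, 0, 0], [0, 0, 0, 0], [0, 0, 0, 0]],
  ],
)

```text
t: 34.97
tool_pos: [0.5428, -0.3352, 0.1397]
orientation: [-3.141, 0.064, 0.0]
force: [-0.5, 1.2, -1.0]
opening: 0.0159
```

Run:
```python
from h import *
go(543.9,-334.6,110,-2.35)
```

```text
t 34.97 pos [ 542.8 -335.2  139.7] yaw -2.34 F [-0.5  1.2 -1. ] open 15.9 q6 0.98
roll 0.01 then tool shift x 0.11 y -0.06 z 2.97
```

>>> carry_out(
  commands=[
    [[0.11, -0.06, 0.5, 0], [0, 0, 1.2, 0], [0, 0, 1.2, 0], [0, 0, 0.5, 0], [0, 0, 0, 0], [0, 0, 0, 0], [0, 0, 0, 0], [0, 0, 0, 0]],
  ],
)

```text
t: 35.63
tool_pos: [0.5449, -0.3351, 0.1063]
orientation: [3.14, -0.064, 0.001]
force: [0.5, 0.1, -0.4]
opening: 0.016
```

Run:
```python
from h import *
go(543.9,-334.6,75.7,-2.35)
im=snap("side","s15",(255,200,345,290),6.5)
im=snap("top","t15",(240,150,380,255),5.5)
```

```text
t 35.63 pos [ 544.9 -335.1  106.3] yaw -2.35 F [ 0.5  0.1 -0.4] open 16.0 q6 0.98
roll 0.00 then tool shift x -0.10 y -0.05 z 3.06
```

View pics/s15.png

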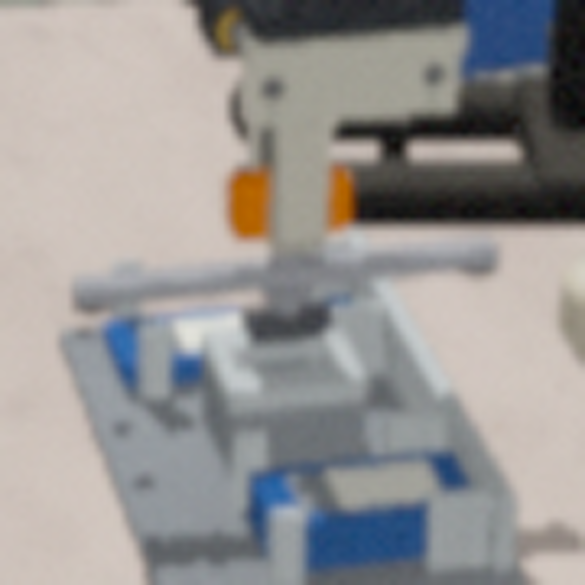

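View pics/t15.png

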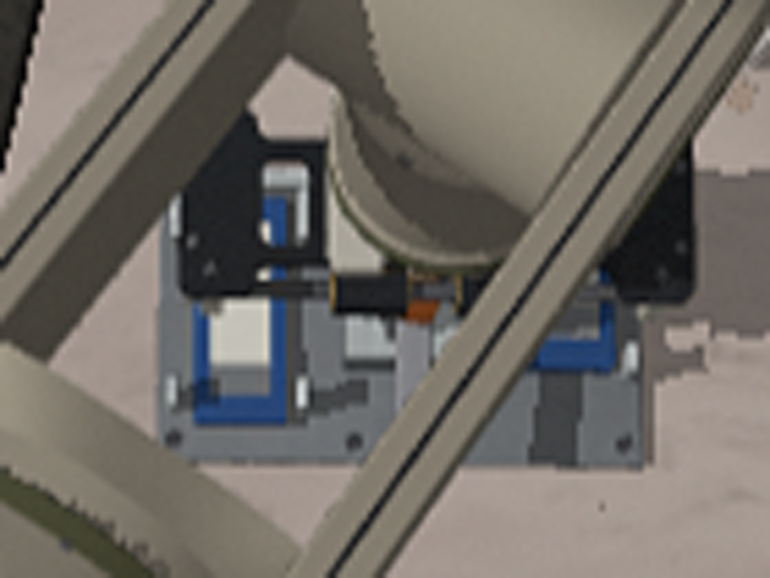

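The key hangs over the tower slot, with the bar from (77,290) to (495,258) in the crop. I'll compare that with the projected bar ends as a check.

Run:
```python
from h import *
k=lambda p:(np.array(p)-(255,200))*6.5
ex=np.array([.9992,-.041,0]);o=np.array([544.9,-335.1,106.3-31.7])-0.5*ex
for s in(-78,78):
    print(s,[k(proj("side",(o+s*ex+[0,0,z])/1000)).round(0) for z in(0,4,8)])
S=np.array([543.4,-334.6,44]);ey=np.array([.041,.9992,0])
print("tower corners",[k(proj("side",(S+a*25*ex+b*25*ey)/1000)).round(0) for a,b in((-1,1),(1,1),(1,-1),(-1,-1))])
print("head bottom",[k(proj("side",(o+a*16*ex+b*6*ey-[0,0,19])/1000)).round(0) for a,b in((-1,1),(1,1),(1,-1),(-1,-1))])
h=o+[0,0,32];print("handle",[k(proj("side",(h+a*22*ex-8*ey)/1000)).round(0) for a in(-1,1)])
```

```text
-78 [array([ 70., 301.]), array([ 70., 291.]), array([ 70., 281.])]
78 [array([492., 259.]), array([492., 250.]), array([493., 240.])]
tower corners [array([198., 330.]), array([329., 316.]), array([364., 380.]), array([228., 394.])]
head bottom [array([236., 323.]), array([322., 315.]), array([330., 330.]), array([244., 339.])]
handle [array([230., 215.]), array([351., 204.])]
```

The predicted and seen bar ends agree within about 2 mm, and the tower shows the same offset. I'll lower in stages and watch the force.

>>> carry_out(
  commands=[
    [[-0.1, -0.05, 0.3, 0], [0, 0, 0.3, 0], [0, 0, 0.3, 0], [0, 0, 0.2, 0], [0, 0, 0, 0], [0, 0, 0, 0], [0, 0, 0, 0]],
  ],
)

```text
t: 36.32
tool_pos: [0.5435, -0.3343, 0.0946]
orientation: [-3.141, 0.064, 0.0]
force: [-0.3, 0.3, -1.2]
opening: 0.0156
```

>>> carry_out(
  commands=[
    [[0, 0, 0.2, 0], [0, 0, 0.2, 0], [0, 0, 0, 0], [0, 0, 0, 0]],
  ],
)

```text
t: 36.65
tool_pos: [0.5433, -0.3342, 0.0903]
orientation: [-3.141, 0.064, 0.001]
force: [0.6, -0.2, -1.6]
opening: 0.0157
```

Run:
```python
from h import *
go(543.9,-334.6,75.7,-2.35)
```

```text
t 36.65 pos [ 543.3 -334.2   90.3] yaw -2.35 F [ 0.6 -0.2 -1.6] open 15.7 q6 0.98
roll 0.00 then tool shift x 0.06 y 0.04 z 1.46
```

The head is inside the slot with no contact force, so I'll continue.

>>> carry_out(
  commands=[
    [[0.06, 0.04, 0.2, 0], [0, 0, 0.3, 0], [0, 0, 0.2, 0], [0, 0, 0, 0], [0, 0, 0, 0]],
  ],
)

```text
t: 37.07
tool_pos: [0.5439, -0.3345, 0.0832]
orientation: [-3.141, 0.064, 0.001]
force: [0.3, 0.2, -0.8]
opening: 0.0155
```

>>> carry_out(
  commands=[
    [[0, 0, 0.2, 0], [0, 0, 0.2, 0], [0, 0, 0.2, 0], [0, 0, 0.15, 0], [0, 0, 0, 0], [0, 0, 0, 0], [0, 0, 0, 0]],
  ],
)

```text
t: 37.65
tool_pos: [0.544, -0.3347, 0.0761]
orientation: [-3.141, 0.064, 0.0]
force: [-0.4, 0.3, -1.5]
opening: 0.0156
```

Run:
```python
from h import *
go(543.9,-334.6,75.7,-2.35)
```

```text
t 37.65 pos [ 544.  -334.7   76.1] yaw -2.35 F [-0.4  0.3 -1.5] open 15.6 q6 0.98
roll -0.00 then tool shift x -0.01 y -0.01 z 0.04
```

>>> carry_out(
  commands=[
    [[0, 0, 0.1, 0], [0, 0, 0, 0], [0, 0, 0, 0], [0, 0, 0, 0]],
  ],
)

```text
t: 37.98
tool_pos: [0.5442, -0.3348, 0.0757]
orientation: [3.141, -0.064, 0.001]
force: [-1.7, 1.9, 5.3]
opening: 0.0157
```

Run:
```python
from h import *
st()
im=snap("side","s16",(255,200,345,290),6.5)
im=snap("top","t16",(240,150,380,255),5.5)
```

```text
t 37.98 pos [ 544.2 -334.8   75.7] yaw -2.35 F [-1.7  1.9  5.3] open 15.7 q6 0.98
```

View pics/s16.png

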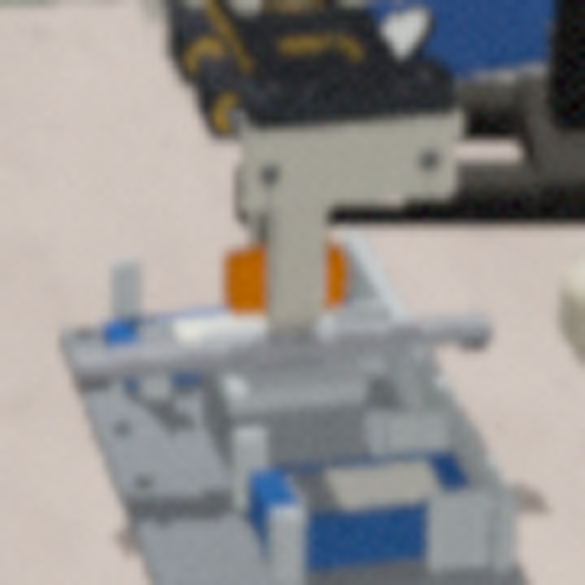

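It's seated at 75.7 mm, as predicted, with 5 N of contact, and the stacks are fine. Now the quarter turn.

>>> carry_out(
  commands=[
    [[0, 0, -0.04, 0], [0, 0, 0, -2], [0, 0, 0, -4], [0, 0, 0, -4], [0, 0, 0, -4], [0, 0, 0, -4], [0, 0, 0, -4], [0, 0, 0, -4], [0, 0, 0, -4], [0, 0, 0, 0]],
  ],
)

```text
t: 38.92
tool_pos: [0.5444, -0.335, 0.0757]
orientation: [3.049, 0.756, 0.001]
force: [0.4, 0.3, 3.0]
opening: 0.0157
```

>>> carry_out(
  commands=[
    [[0, 0, 0, -4], [0, 0, 0, -5], [0, 0, 0, -5], [0, 0, 0, -5], [0, 0, 0, -5], [0, 0, 0, -5], [0, 0, 0, -5], [0, 0, 0, -5], [0, 0, 0, -5], [0, 0, 0, -5], [0, 0, 0, -5], [0, 0, 0, -4], [0, 0, 0, -2], [0, 0, 0, 0], [0, 0, 0, 0], [0, 0, 0, 0]],
  ],
)

```text
t: 40.25
tool_pos: [0.5443, -0.3349, 0.0757]
orientation: [2.269, 2.172, 0.0]
force: [0.9, -0.6, 2.4]
opening: 0.0156
```

Run:
```python
from h import *
go(543.4,-334.2,75.7,87.65)
im=snap("side","s17",(255,200,345,290),6.5)
```

```text
t 40.25 pos [ 544.3 -334.9   75.7] yaw 87.51 F [ 0.9 -0.6  2.4] open 15.6 q6 -0.59
roll -0.14 then tool shift x 0.07 y -0.10 z 0.00
```

View pics/s17.png

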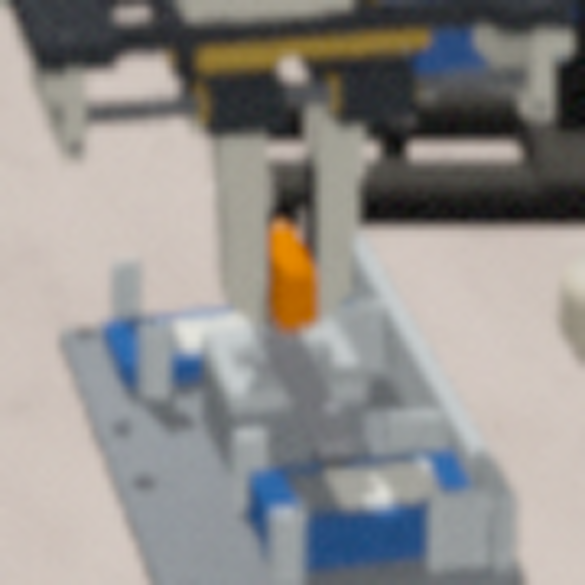

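The key has turned and the bar lies across the bays. I'll centre slightly, let go, lift and retreat.

>>> carry_out(
  commands=[
    [[0.05, -0.05, 0, 0], [0, 0, 0, 0], [0, 0, 0, 0], [0, 0, 0, 0]],
  ],
)

```text
t: 40.63
tool_pos: [0.5438, -0.3344, 0.0757]
orientation: [2.266, 2.175, 0.0]
force: [2.0, -1.6, 1.8]
opening: 0.0157
```

>>> carry_out(
  commands=[
    [[0, 0, 0, 0], [0, 0, 0, 0], [0, 0, 0, 0], [0, 0, 0, 0], [0, 0, -0.5, 0], [0, 0, -1, 0], [0, 0, -2, 0], [0, 0, -3, 0], [0, 0, -3, 0], [0, 0, -3, 0], [0, 0, -3, 0], [0, 1.5, -1, 0], [0, 3, 0, 0], [0, 3, 0, 0], [0, 3, 0, 0], [0, 3, 0, 0], [0, 3, 0, 0], [0, 2, 0, 0], [0, 0, 0, 0], [0, 0, 0, 0]],
  ],
  claw=4.5,
)

```text
t: 42.3
tool_pos: [0.7289, -0.3413, 0.2395]
orientation: [-2.265, -2.176, 0.001]
force: [-0.4, -0.2, 0.1]
opening: 0.0448
```

Run:
```python
from h import *
st()
im=snap("side","s18",(255,200,345,290),6.5)
im=snap("top","t18")
```

```text
t 42.30 pos [ 728.9 -341.3  239.5] yaw 87.70 F [-0.4 -0.2  0.1] open 44.8 q6 -0.46
```

View pics/s18.png

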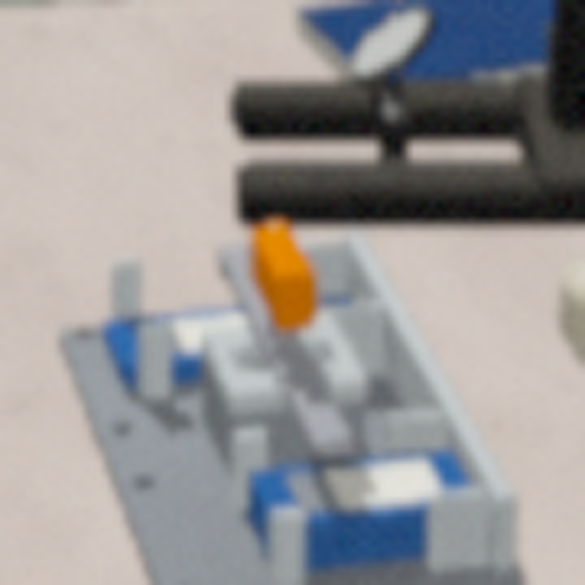

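View pics/t18.png

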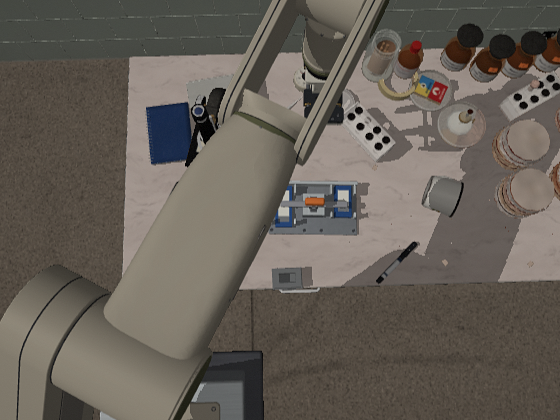

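The key is locked across both stacks and free. The arm went forward rather than back (z 0.24, clear of things). I'll retreat towards the start side and do a final check.

>>> carry_out(
  commands=[
    [[0, -1.5, 0, 0], [0, -3, 0, 0], [0, -3, 0, 0], [0, -3, 0, 0], [0, -3, 0, 0], [0, -3, 0, 0], [0, -3, 0, 0], [0, -3, 0, 0], [0, -3, 0, 0], [0, -3, 0, 0], [0, -3, 0, 0], [-1, -2, 0, 0], [-2, -1, 0, 0], [-2.5, 0, 0, 0], [-2.5, 0, 0, 0], [-2.5, 0, 0, 0], [-2.5, 0, 0, 0], [-2.5, 0, 0, 0], [-1.5, 0, 0, 0], [0, 0, 0, 0]],
  ],
)

```text
t: 44.07
tool_pos: [0.3748, -0.4997, 0.2416]
orientation: [2.269, 2.17, -0.002]
force: [0.1, 0.3, 0.2]
opening: 0.0447
```

Run:
```python
from h import *
st()
im=snap("top","t19"); 
cv2.imwrite("pics/t19c.png",cv2.resize(im[175:240,263:363],None,fx=8,fy=8,interpolation=cv2.INTER_CUBIC))
im0=cv2.imread("pics/top0.png")
hsv=cv2.cvtColor(im,cv2.COLOR_BGR2HSV); m=cv2.inRange(hsv,(5,180,120),(18,255,255))[190:220,290:340]
P=np.argwhere(m)[:,::-1]+[290,190]; W=np.array([ray("top",u,v,.088)[:2]*1000 for u,v in P],np.float32); print("handle",cv2.minAreaRect(W))
for nm,b,z in(("long",(263,175,308,240),.018),("short",(325,175,363,240),.028)):
    print(nm); plates(im,z=z,box=b)
print("diff timer",cv2.absdiff(im,im0)[125:158,270:302].mean(),"marker",cv2.absdiff(im,im0)[238:285,373:422].mean())
```

```text
t 44.07 pos [ 374.8 -499.7  241.6] yaw 87.47 F [0.1 0.3 0.2] open 44.7 q6 -0.96
handle ((541.5580444335938, -333.73858642578125), (40.51823806762695, 13.75067138671875), 88.3073501586914)
long
px 282.2 208.0  xy 546.3 -264.5 size 96.9 38.1 ang -1.9
short
px 342.5 202.4  xy 551.2 -405.1 size 74.6 40.1 ang -2.9
diff timer 1.3759469696969697 marker 30.975104935591258
```

View pics/t19c.png

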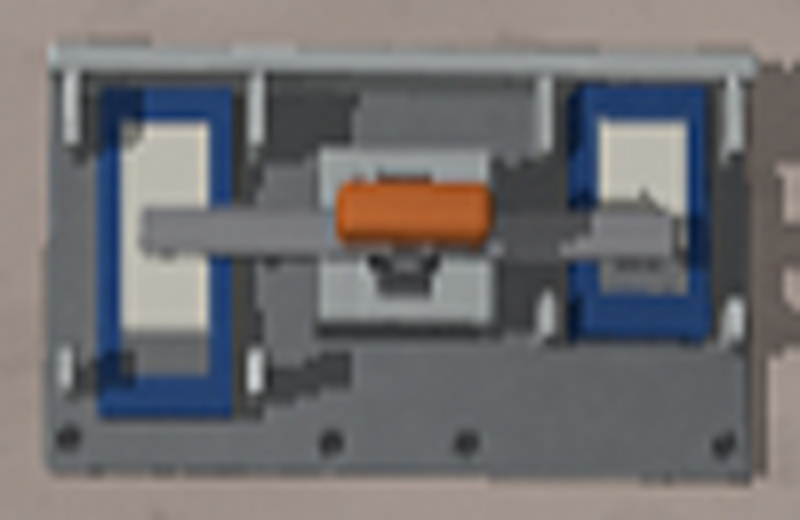

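View pics/t19.png

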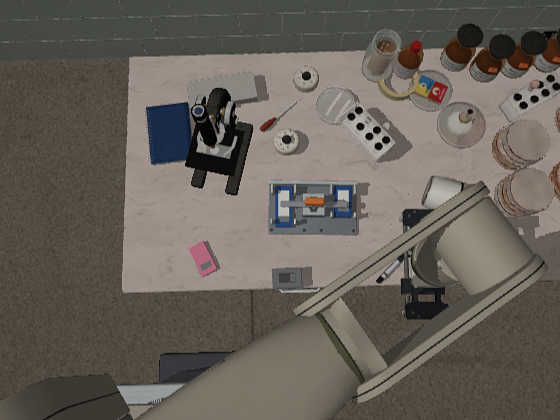

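Final picture: the long plate's centre is (546.3,-264.5), home (546.3,-264.7). The top short is at (551.2,-405.1), home (553,-405). The handle angle is 88.3° against the caddy's y axis at 87.65°, and its centre is about 2 mm from the slot. The timer patch is unchanged. The marker is partly behind the arm but still at its place, (390,268). I'm handing in.

Run:
```python
from plant import robot
print(robot.close_job())
```

```text
the job is handed in; nothing more can be done
None
```

I packed all three blue carriers, one long and two short, pushed each against the back wall, then locked the key and handed the job in at about 44 s. No verdict was reported.

**Carriers:** Each was pressed to the wall at 5–8 N. In the last top view the long plate's centre was within 0.3 mm of its home. The upper short measured 1.8 mm short of its home, inside the 4 mm limit. The lower short is hidden beneath it. I judged it from its own wall contact and the side view, where the two ends lined up.

**Key:** It seated at the predicted height with about 5 N of contact and turned freely. The handle measured about 0.7° off the caddy's cross axis and about 2 mm from the slot centre.

**What disagreed:** My first retreat move went forward instead of back, at z 0.24 m, and touched nothing. The automatic picture comparison flagged the marker, but only because the arm covered part of it. The visible end was still in its original place. The bench timer was unchanged.

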